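# Reload the block-drilling jig

## Robot

A 6-joint arm with a two-finger parallel gripper is mounted at the origin on the work surface. World frame = base frame: x ahead of the robot, y to its left, z up, the work surface at z = 0. Lengths are in m, angles in rad, forces in N, time in s.
With the tool pointing down it reaches from about 0.2 to 0.875 m from the base axis. Payload 3.4 kg.
Tool frame: the origin (TCP) lies on the centre line of the jaws, within the pads' length; the fingertips stand robot.tip_reach ahead of it and the grasp point (between the pads) is the TCP (robot.tip_reach is the distance from the TCP to the fingertips, in m); z points along the fingers, y is the line along which they close (so a half turn about z gives the same grasp; the last joint's range is limited). The gripper opens to 94 mm and grips with 3 to 60 N. Pads are 16 mm wide; open, the fingers measure 119 mm over their backs; the gripper's body (75 mm by 177 mm) begins 78 mm behind the grasp point.
Start: joints at [-1.297, 0.276, 1.505, -0, 1.361, -0.121], TCP at [0.221, -0.531, 0.224] pointing down, gripper open.
Joint ranges: [-2.89, 2.89], [-0.75, 2.08], [0.22, 2.7], [-1.18, 4.32], [0.11, 2.71], [-2.7, 2.7]. Speed limits (rad/s): [2.57, 2.57, 3.14, 3.14, 3.14, 3.14].

## Interface

Orientations are given as a unit quaternion [x, y, z, w].
In Python, from workcell import robot gives the robot as it stands.
- The arm moves only by the shell command python3 -m handwheel 'ROWS' [FORCE]. ROWS is JSON, a list of rows, each an object of numbers: "tx", "ty", "tz": the shift along the tool's x, y, z in m; "twist": the turn about the tool's z in degrees; "fingers": the finger opening in m, from 0 to 0.094. In form: [{"tx": .., "ty": .., "tz": .., "twist": .., "fingers": ..}, ...]. A call has 1 to 8 rows; each row is the pose to reach, as a shift and turn from the pose commanded when the call began, along the tool's axes at that moment; what a row does not reach only later rows make up. A row lasts 1/10 s, in which the tool goes at most 50 mm and 8.59 degrees, less where a joint would pass 70% of its speed; a pose out of reach is approached as far as the arm can. A call with a gripper value outside its range is refused whole. The fingers move at their own pace and stop on an object; FORCE is the grip in N (left out, the last holds). Time passes only in rows, so rows that repeat a pose let the fingers close. It gives the time, the measured TCP pose, the force, the opening and the grip force at its end, in the units of the state.
- robot.get_obs(): the state, without advancing time (a new reading comes with each control period).
- robot.get_image(name): name is "side" or "top"; returns a dict with "image" (480x640x3 uint8, red, green, blue), "mtx" (3x3 intrinsics, pixels), "k1" (the pictures are not rectified: a ray, as slopes to the right and down, at radius r is drawn at 1 + k1 r^2 times it, then the intrinsics apply), "rvec" (rotation vector, rad) and "tvec" (3), from world to camera coordinates, as OpenCV has them. Camera axes: x right, y down, z forward; pixel columns grow to the right and rows downward; lengths in m; the calibration is good to about 2 mm. A picture is of the moment at which its call begins. There is no depth.
- robot.sign_off(): hands the job in; it is judged then, once.
The state is a dict: "t": time; "joints": joint angles; "joint_vel": joint speeds; "joint_efforts": joint torques, N m; "tcp_pos": TCP position; "ee_rot": TCP orientation; "contact_force": force on the tool from outside, world axes, zero at the start; "torque": the same for the moment, N m; "grip_width": finger opening in m; "gripper_force": force on a finger pad.
Only numpy, scipy, OpenCV 4.12 (cv2) and the standard library are available. Lean on these libraries where they do the work, as an engineer would, in place of code of your own. Each camera call takes 0.05 s, during which the arm holds its last target. There are 200 camera calls.

## Task

Reload the drilling jig with the fresh blanks: squeeze together the two red side buttons on the drill plate's grip to free its bolts, lift the plate off its pins and lay it aside on the bench, then put the drilled blocks (those with two dark holes) from the jig into the empty yellow bin beside it. Lay every undrilled blank that is on the bench flat in a bay of its own, square to the channel, and then lower the plate back over its two pins until it sits flush, with both bolts sprung fully out under their keepers. Leave the tools, the glue and the rest of the bench as they are.

Things in the scene. Friction and masses are not known exactly. Their poses are not given: they have to be found in the camera images.
- jig: Drilling jig, fixed; yaw varies. Origin: centre of the base's underside; y along its length, x across, z up. Plywood base 160 x 344 x 18 mm. On it along y a channel 43 mm wide between bevelled rails 12 mm wide, 11 mm high (51 mm apart at the top), parted by ridged cross bars 6 mm thick, 9 mm high at y = +-44 and +-132 mm into three bays 43 x 82 mm. End bearers at y = +-150 mm, 90 x 32 mm, tops at z = 60 mm.
- bay1 (a point): Where the centre of a block lies when seated in the bay at the jig's -y end: jig (0, -88, 37) mm; the bay's floor is 19 mm below. Axes as the jig's.
- bay2 (a point): The same for the middle bay: jig (0, 0, 37) mm.
- bay3 (a point): The same for the bay at the jig's +y end: jig (0, 88, 37) mm.
- seat (a point): Where the plate's origin lies when it sits flush on both bearers: jig (0, 0, 60) mm, level with the bearers' tops, 4 mm above the tops of seated blocks. Axes as the jig's.
- pin1 (a point): Tip of the upright steel locating pin in the middle of the bearer at the jig's -y end: jig (0, -150, 78) mm. Above the bearer 9 mm of cylinder, 10 mm in diameter, then a 9 mm cone to a 4 mm tip.
- pin2 (a point): The same at the +y end: jig (0, 150, 78) mm.
- keeper_front (a point): Steel keeper on the -x side (another mirrored on +x) at mid-length, 34 mm long in y: post from x = -67 to -75 mm, top at z = 85 mm; from it a lip points inwards to x = -61 mm, 6 mm thick, underside at z = 77 mm. The point is the lip's inner edge: jig (-61, 0, 77) mm. A bolt of the plate springs out under it.
- plate: Loose drill plate, about 0.5 kg, at the start flush on the jig and bolted down. Origin: centre of its flat underside; y along its length, x across, z up; at home its axes are the jig's. Aluminium 112 x 326 x 8 mm, brass bushes, a 13 mm through hole at (0, +-150) mm for each pin. In its middle a black grip block 36 (x) x 32 (y) mm, top 50 mm above the underside. Can be laid flat on the bench.
- grip (a point): Middle between the two red buttons on the grip's -x and +x sides, 36 mm above the plate's underside; squeeze along the plate's x. Button faces: 24 mm wide, 20 to 48 mm above the underside, 58 mm apart when out, 40 mm when both are fully pressed. Squeezed, they also serve to carry the plate.
- button_front (a joint): Travel in m of the red button on the plate's -x side: 0 out, 0.009 fully pressed. Spring 5 N to start, 10 N fully in. Moves a steel bolt, 18 mm wide, 9 to 15 mm above the underside, on its side: tip 65 mm from the centre when out (4 mm under the lip, 2 mm play in height), clear of it past 0.005. Bolts are square-ended: keep squeezed to lift off or lower on; they spring out when let go.
- button_back (a joint): The same for the button and bolt on the plate's +x side.
- bin: Empty yellow open bin on the bench, fixed: 245 (x) x 150 (y) x 60 mm high, walls and floor 5 mm. Origin: centre of its underside; z up.
- drilled1: Drilled block, in one of the jig's bays under the plate at the start (may be absent): wood 38 (x) x 76 (y) x 38 mm, 60 g, with two dark 12 mm holes in its top, 48 mm apart. Origin at its centre; y along its length.
- drilled2: Drilled block, in one of the jig's bays under the plate at the start (may be absent): wood 38 (x) x 76 (y) x 38 mm, 60 g, with two dark 12 mm holes in its top, 48 mm apart. Origin at its centre; y along its length.
- drilled3: Drilled block, in one of the jig's bays under the plate at the start (may be absent): wood 38 (x) x 76 (y) x 38 mm, 60 g, with two dark 12 mm holes in its top, 48 mm apart. Origin at its centre; y along its length.
- blank1: Undrilled blank of pale wood, lying loose on the bench at any yaw at the start (may be absent): 38 (x) x 76 (y) x 38 mm, about 60 g, square in section, no holes; any of its four long faces may lie down. Origin at its centre; y along its length.
- blank2: Undrilled blank of pale wood, lying loose on the bench at any yaw at the start (may be absent): 38 (x) x 76 (y) x 38 mm, about 60 g, square in section, no holes; any of its four long faces may lie down. Origin at its centre; y along its length.
- blank3: Undrilled blank of pale wood, lying loose on the bench at any yaw at the start (may be absent): 38 (x) x 76 (y) x 38 mm, about 60 g, square in section, no holes; any of its four long faces may lie down. Origin at its centre; y along its length.
- glue: Yellow glue bottle, 60 mm wide, 170 mm tall, loose, behind the jig. Leave alone. Origin: centre of its foot.
- drill: Cordless drill lying on its side behind the jig, about 240 x 200 mm. Leave alone.
- square: Combination square, steel blade 300 mm long with a blue head, lying flat near the robot. Leave alone.
- clamp: Bar clamp with red jaws, 360 mm long, lying at the bench's left side. Leave alone.
There are look-alikes about, which are no part of the job. What is shaped like the blank3 but green or turquoise is not meant.

How it is judged:
By the outcome, as a careful person would: the job done as asked, in the order asked, and still so for the second after the job is handed in, with the robot touching nothing.
Of drilled1, drilled2, drilled3 only 2 to 3 are there at a start; the rules pass over those that are not, and their reading is None.
Of blank1, blank2, blank3 only 2 to 3 are there at a start; the rules pass over those that are not, and their reading is None.
At some moment in a run one of blank1, blank2, blank3 may be knocked a few centimetres aside while the robot is not near it.
Once in a run the grip may slacken for a moment while it holds something.
It also fails if it takes over 208 s, if anything falls off the work surface, if the arm or the gripper's body presses on something with over 40 N, if the wrist force passes 120 N, or if a joint passes its speed limit or range.

## Working session

There is one attempt and no reset: what is moved stays moved. The work goes in short steps, Python scripts to look and compute and a shell command to move; the robot and the scene stay as the last step left them, time stands still between calls to the robot, and variables do not carry over. Pictures are saved under pics/ and viewed, at most 14 in all, crops included, and the job is handed in when it is done.

```bash
mkdir -p pics; ls
python3 - <<'E'
from workcell import robot
import cv2
print(robot.tip_reach, robot.get_obs())
for n in("side","top"):
    d=robot.get_image(n); cv2.imwrite(f"pics/{n}0.png",d["image"][:,:,::-1]); print(n,d["mtx"],d["k1"],d["rvec"],d["tvec"])
E
```

```text
pics
0.019 {'t': 0.0, 'joints': array([-1.29700360e+00,  2.76583988e-01,  1.50612685e+00,  2.31475434e-05,
        1.36075146e+00, -1.20955973e-01]), 'joint_vel': array([-0.00129893, -0.00011434,  0.00201436,  0.00015471, -0.00037022,
       -0.00010577]), 'joint_efforts': array([-1.32578221e-03, -4.04593813e+01, -2.37233841e+01,  7.00680795e-02,
        3.45302350e-02, -1.16908764e-04]), 'tcp_pos': array([ 0.22100587, -0.53022765,  0.22361354]), 'ee_rot': array([ 9.80584882e-01,  1.96092873e-01, -6.00836522e-05, -9.32953733e-04]), 'contact_force': array([-0.76153628,  0.12417292,  0.220246  ]), 'torque': array([-0.03455482,  0.03194999,  0.00713669]), 'gripper_force': 0.0, 'grip_width': 0.0939509275024487}
side [[487.2657807    0.         324.78873651]
 [  0.         487.2657807  245.57751313]
 [  0.           0.           1.        ]] -0.09155006207392509 [ 0.8799766  -2.37644777  1.20404936] [0.46924319 0.22628933 1.05738006]
top [[560.24958342   0.         316.69000656]
 [  0.         560.24958342 240.70483103]
 [  0.           0.           1.        ]] 0.06062906021606005 [ 2.1731697  -2.13199652  0.14082497] [0.07143702 0.52911767 1.41276653]
```

View pics/top0.png

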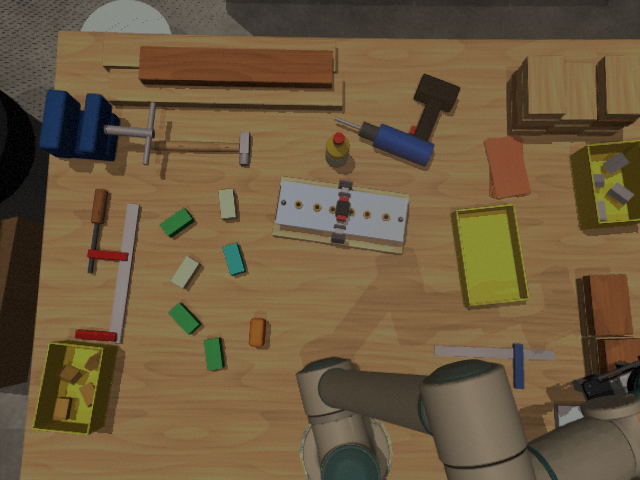

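View pics/side0.png

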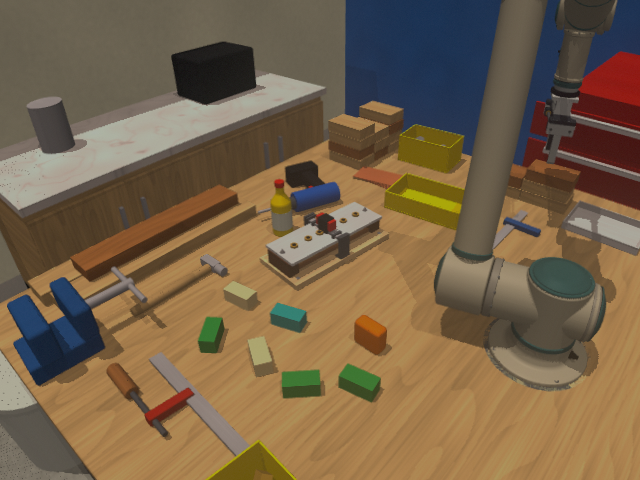

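Top view: the pale blanks are at (227,204) and (185,272). The look-alikes are teal at (234,259), green at (177,222), (184,318) and (214,353), and orange at (257,332). The jig plate is centred near (343,209), the glue is at (337,150) and the empty bin is at (490,255). The bins with contents, at (75,388) and (610,185), aren't part of the job. The side view agrees: the two pale blanks are at (240,294) and (260,355).

```bash
cat > h.py <<'E'
from workcell import robot
import cv2, numpy as np
from scipy.spatial.transform import Rotation as Ro
def cast(d,uv,z):
    uv=np.atleast_2d(uv).astype(float); K=d["mtx"]
    p=cv2.undistortPoints(uv[:,None],K,np.array([d["k1"],0,0,0,0.])).reshape(-1,2)
    R=cv2.Rodrigues(np.array(d["rvec"]))[0]; t=np.array(d["tvec"]).ravel()
    c=-R.T@t; r=np.c_[p,np.ones(len(p))]@R
    return c+r*((z-c[2])/r[:,2])[:,None]
def proj(d,P):
    return cv2.projectPoints(np.atleast_2d(P).astype(float),np.array(d["rvec"]),np.array(d["tvec"]),d["mtx"],np.array([d["k1"],0,0,0,0.]))[0].reshape(-1,2)
def blobs(d,lo,hi,amin=60,box=None):
    hsv=cv2.cvtColor(d["image"],cv2.COLOR_RGB2HSV); m=cv2.inRange(hsv,np.array(lo),np.array(hi))
    if box: k=np.zeros_like(m); k[box[1]:box[3],box[0]:box[2]]=1; m*=k
    m=cv2.morphologyEx(m,cv2.MORPH_OPEN,np.ones((2,2)))
    return [c for c in cv2.findContours(m,0,2)[0] if cv2.contourArea(c)>amin]
def rect(P):
    "centre, sides, yaw(deg) of long side"
    (c,s,a)=cv2.minAreaRect((P[:,:2]*1000).astype(np.float32))
    if s[0]<s[1]: s=s[::-1]; a+=90
    return np.round(c,1),np.round(s,1),round((a+90)%180-90,1)
def go(xyz,yaw=None):
    "tool-frame shift to xyz; yaw = world direction (deg) of the closing line"
    o=robot.get_obs(); R=Ro.from_quat(o["ee_rot"]).as_matrix()
    s=R.T@(np.array(xyz)-o["tcp_pos"])
    y=np.degrees(np.arctan2(R[1,1],R[0,1])); tw=None if yaw is None else -((yaw-y+90)%180-90)
    return np.round(s,4),"twist",tw,"closing yaw",round(y,1),"tcp",np.round(o["tcp_pos"],4)
E
python3 - <<'E'
from h import *
d=robot.get_image("top"); im=d["image"]
hsv=cv2.cvtColor(im,cv2.COLOR_RGB2HSV)
for n,p in dict(blank=(227,204),blank2=(185,272),plate=(330,195),bench=(300,290),bin=(490,290),red=(343,206)).items(): print(n,hsv[p[1],p[0]])
for b in [(210,180,245,228),(165,250,208,295)]:
    for c in blobs(d,(15,20,150),(40,95,255),60,b): print("blank",cv2.contourArea(c),rect(cast(d,c[:,0],.038)),cv2.boundingRect(c))
for c in blobs(d,(100,0,120),(140,80,255),300,(265,170,420,260)): print("plate",rect(cast(d,c[:,0],.068)),cv2.boundingRect(c))
for c in blobs(d,(25,120,60),(35,255,255),300,(440,190,540,320)): print("bin",rect(cast(d,c[:,0],.06)))
for n,uv,z in [("glue cap",(338,139),.17),("gluefoot",(337,165),.02),("laytarget",(355,300),.0),("orange",(257,332),.05)]: print(n,cast(d,uv,z).round(3))
a=cv2.resize(im[160:290,160:300],None,fx=4,fy=4,interpolation=2); b=cv2.resize(im[165:265,265:425],None,fx=4.9,fy=4.9,interpolation=2)[:520]
cv2.imwrite("pics/crop.png",cv2.resize(np.hstack([a[:490],b[:490]]),None,fx=.58,fy=.58)[:,:,::-1])
E
```

```text
blank [ 36  46 144]
blank2 [ 36  48 143]
plate [105  14 145]
bench [ 15 126 132]
bin [ 28 171 137]
red [ 9 37 48]
plate (array([587.5, -67.9]), array([149.4, 110.5]), 82.1) (344, 192, 64, 48)
plate (array([609.9, 103.2]), array([151.4, 110.6]), 82.7) (277, 182, 65, 51)
bin (array([ 493.5, -359.6]), array([238.4, 147.4]), 7.7)
glue cap [[0.756 0.035 0.17 ]]
gluefoot [[0.733 0.032 0.02 ]]
laytarget [[ 0.378 -0.021  0.   ]]
orange [[0.293 0.226 0.05 ]]
```

View pics/crop.png

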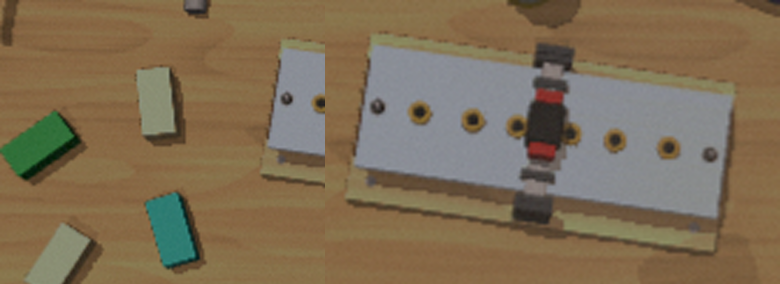

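Crop: the two pale objects have plain tops with no holes, so they are the blanks. The green and teal ones are excluded. Both pins show, at about (283,202) and (400,219) px, and the red buttons are either side of the grip.

Run:
```python
from h import *
d=robot.get_image("top")
for b in [(210,180,245,228),(165,250,208,295)]:
    for c in blobs(d,(20,20,110),(45,75,255),60,b): print("blank",cv2.contourArea(c),rect(cast(d,c[:,0],.038)),cv2.boundingRect(c))
P=cast(d,[(283.4,202.3),(400.5,219.2)],.078); print(P, P.mean(0), np.hypot(*(P[0]-P[1])[:2]), np.degrees(np.arctan2(*(P[0]-P[1])[[1,0]])))
hsv=cv2.cvtColor(d["image"],cv2.COLOR_RGB2HSV); h=hsv[:,:,0]
m=((h<8)|(h>172))&(hsv[:,:,1]>150)&(hsv[:,:,2]>60); m[:,:330]=0;m[:,356:]=0;m[:190]=0;m[232:]=0
n,l,s,c=cv2.connectedComponentsWithStats(m.astype(np.uint8)); print(s[1:],cast(d,c[1:],.108))
print(go((.599,.018,.20),-7.5))
```

```text
blank 356.0 (array([619.1, 314.7]), array([73.9, 36.5]), 8.3) (220, 190, 16, 29)
blank 390.0 (array([438.9, 415.2]), array([75. , 37.2]), -30.7) (172, 257, 27, 32)
[[ 0.61825779  0.16745747  0.078     ]
 [ 0.58053956 -0.12831531  0.078     ]] [0.59939867 0.01957108 0.078     ] 0.2981680710734346 82.7326205745633
[[340 197   8   4  31]
 [337 215   9   6  42]] [[0.62450558 0.01713101 0.108     ]
 [0.57758646 0.02261493 0.108     ]]
(array([ 0.5598, -0.361 ,  0.0244]), 'twist', np.float64(-59.88521911816861), 'closing yaw', np.float64(-67.4), 'tcp', array([ 0.2211, -0.5305,  0.2239]))
```

```bash
python3 -m handwheel '[{"tx":0.56,"ty":-0.361,"tz":0.024,"twist":-60,"fingers":0.07},{"tx":0.56,"ty":-0.361,"tz":0.024,"twist":-60},{"tx":0.56,"ty":-0.361,"tz":0.024,"twist":-60},{"tx":0.56,"ty":-0.361,"tz":0.024,"twist":-60},{"tx":0.56,"ty":-0.361,"tz":0.024,"twist":-60},{"tx":0.56,"ty":-0.361,"tz":0.024,"twist":-60},{"tx":0.56,"ty":-0.361,"tz":0.024,"twist":-60},{"tx":0.56,"ty":-0.361,"tz":0.024,"twist":-60}]' 20; python3 -c "
from h import *
print(go((.599,.019,.20),-7.4))"
```

```text
(array([ 0.5602, -0.3619,  0.0244]), 'twist', np.float64(-59.9852191181686), 'closing yaw', np.float64(-67.4), 'tcp', array([ 0.2211, -0.5305,  0.2239]))invalid input at $[1]: expected keys tx, ty, tz, twist, fingers
```

```bash
python3 -m handwheel '[{"tx":0.56,"ty":-0.362,"tz":0.024,"twist":-60,"fingers":0.07},{"tx":0.56,"ty":-0.362,"tz":0.024,"twist":-60,"fingers":0.07},{"tx":0.56,"ty":-0.362,"tz":0.024,"twist":-60,"fingers":0.07},{"tx":0.56,"ty":-0.362,"tz":0.024,"twist":-60,"fingers":0.07},{"tx":0.56,"ty":-0.362,"tz":0.024,"twist":-60,"fingers":0.07},{"tx":0.56,"ty":-0.362,"tz":0.024,"twist":-60,"fingers":0.07},{"tx":0.56,"ty":-0.362,"tz":0.024,"twist":-60,"fingers":0.07},{"tx":0.56,"ty":-0.362,"tz":0.024,"twist":-60,"fingers":0.07}]' 20; python3 -c "
from h import *
print(go((.599,.019,.20),-7.4))"
```

```text
t: 1.0
tcp_pos: [0.4483, -0.1995, 0.2101]
ee_rot: [0.75, 0.661, -0.0, 0.0]
contact_force: [0.5, -0.7, 0.4]
grip_width: 0.0697
gripper_force: 0.0
(array([0.2358, 0.1219, 0.0101]), 'twist', np.float64(0.149103007070849), 'closing yaw', np.float64(-7.3), 'tcp', array([ 0.4483, -0.1995,  0.2101]))
```

```bash
python3 -m handwheel '[{"tx":0.236,"ty":0.122,"tz":0.01,"twist":0,"fingers":0.07},{"tx":0.236,"ty":0.122,"tz":0.01,"twist":0,"fingers":0.07},{"tx":0.236,"ty":0.122,"tz":0.01,"twist":0,"fingers":0.07},{"tx":0.236,"ty":0.122,"tz":0.01,"twist":0,"fingers":0.07},{"tx":0.236,"ty":0.122,"tz":0.01,"twist":0,"fingers":0.07},{"tx":0.236,"ty":0.122,"tz":0.01,"twist":0,"fingers":0.07},{"tx":0.236,"ty":0.122,"tz":0.01,"twist":0,"fingers":0.07},{"tx":0.236,"ty":0.122,"tz":0.01,"twist":0,"fingers":0.07}]' 20
python3 - <<'E'
from h import *
print(go((.599,.019,.096),-7.4))
d=robot.get_image("side")
p=proj(d,(.599,.019,.1))[0].astype(int);print(p)
c=d["image"][p[1]-100:p[1]+80,p[0]-110:p[0]+110]; cv2.imwrite("pics/s1.png",cv2.resize(c,None,fx=3,fy=3,interpolation=2)[:,:,::-1])
hsv=cv2.cvtColor(d["image"],cv2.COLOR_RGB2HSV); h=hsv[:,:,0]
m=((h<8)|(h>172))&(hsv[:,:,1]>150)&(hsv[:,:,2]>60); k=np.zeros_like(m);k[p[1]-40:p[1]+40,p[0]-40:p[0]+40]=1;m&=k>0
n,l,s,c=cv2.connectedComponentsWithStats(m.astype(np.uint8)); print(s[1:],c[1:])
a=np.radians(-7.4); ex=np.array([np.cos(a),np.sin(a),0])
print("expect buttons",proj(d,[np.array([.599,.019,.094])+s*.029*ex for s in(-1,1)]))
E
```

```text
t: 1.8
tcp_pos: [0.598, 0.0161, 0.1997]
ee_rot: [0.751, 0.66, -0.001, -0.0]
contact_force: [0.4, -1.1, -0.7]
grip_width: 0.0701
gripper_force: 0.0
(array([0.0031, 0.0008, 0.1037]), 'twist', np.float64(0.033127165379085), 'closing yaw', np.float64(-7.4), 'tcp', array([0.598 , 0.0161, 0.1997]))
[326 219]
[[308 185   5   3  10]
 [316 213   8   5  18]
 [316 219   2   4   5]
 [327 219   9  12  82]] [[309.8        186.1       ]
 [319.11111111 214.55555556]
 [316.6        220.8       ]
 [331.40243902 224.73170732]]
expect buttons [[333.5512     225.50004125]
 [319.28490166 216.9250514 ]]
```

View pics/s1.png

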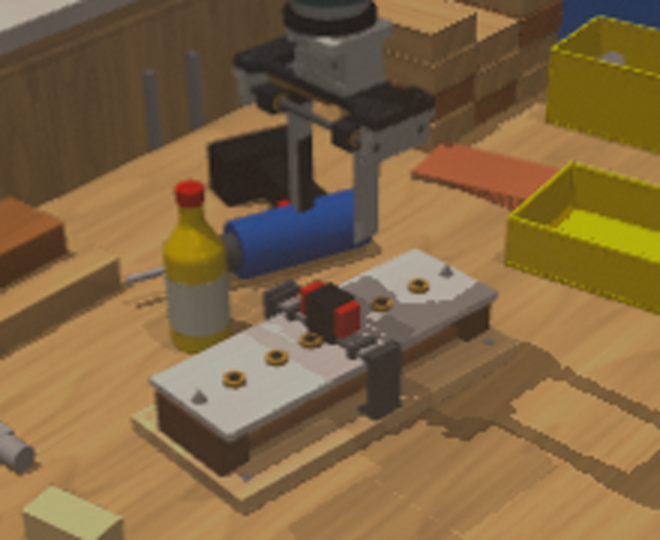

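The side crop shows the open fingers above the grip, with the glue bottle behind it and clear of the gripper body. The buttons sit within 2 px of where I predicted. I'll descend and squeeze.

```bash
python3 -m handwheel '[{"tx":0.003,"ty":0.001,"tz":0.04,"twist":0,"fingers":0.07},{"tx":0.003,"ty":0.001,"tz":0.07,"twist":0,"fingers":0.07},{"tx":0.003,"ty":0.001,"tz":0.09,"twist":0,"fingers":0.07},{"tx":0.003,"ty":0.001,"tz":0.103,"twist":0,"fingers":0.07},{"tx":0.003,"ty":0.001,"tz":0.103,"twist":0,"fingers":0.07},{"tx":0.003,"ty":0.001,"tz":0.103,"twist":0,"fingers":0.035},{"tx":0.003,"ty":0.001,"tz":0.103,"twist":0,"fingers":0.035},{"tx":0.003,"ty":0.001,"tz":0.103,"twist":0,"fingers":0.035}]' 50;  python3 -m handwheel '[{"tx":0,"ty":0,"tz":0,"twist":0,"fingers":0.035},{"tx":0,"ty":0,"tz":0,"twist":0,"fingers":0.035},{"tx":0,"ty":0,"tz":0,"twist":0,"fingers":0.035},{"tx":0,"ty":0,"tz":0,"twist":0,"fingers":0.035}]' 50
```

```text
t: 2.65
tcp_pos: [0.601, 0.0193, 0.0986]
ee_rot: [0.751, 0.66, 0.001, 0.001]
contact_force: [-0.6, -1.9, 3.4]
grip_width: 0.0494
gripper_force: 7.4
t: 3.05
tcp_pos: [0.601, 0.0193, 0.0988]
ee_rot: [0.751, 0.66, 0.0, 0.001]
contact_force: [-1.4, -2.2, 8.0]
grip_width: 0.0387
gripper_force: 50.0
```

```bash
python3 -m handwheel '[{"tx":0,"ty":0,"tz":-0.004,"twist":0,"fingers":0.035},{"tx":0,"ty":0,"tz":-0.01,"twist":0,"fingers":0.035},{"tx":0,"ty":0,"tz":-0.018,"twist":0,"fingers":0.035},{"tx":0,"ty":0,"tz":-0.026,"twist":0,"fingers":0.035},{"tx":0,"ty":0,"tz":-0.036,"twist":0,"fingers":0.035},{"tx":0,"ty":0,"tz":-0.05,"twist":0,"fingers":0.035},{"tx":0,"ty":0,"tz":-0.06,"twist":0,"fingers":0.035},{"tx":0,"ty":0,"tz":-0.06,"twist":0,"fingers":0.035}]' 50
python3 - <<'E'
from h import *
d=robot.get_image("side"); cv2.imwrite("pics/s2.png",d["image"][60:380,100:560,::-1])
print(go((.375,-.03,.15),-7.4))
E
```

```text
t: 3.85
tcp_pos: [0.6015, 0.0198, 0.1592]
ee_rot: [0.751, 0.66, 0.001, 0.001]
contact_force: [1.0, 0.4, -3.8]
grip_width: 0.0379
gripper_force: 50.0
(array([-0.0785, -0.2175,  0.0076]), 'twist', np.float64(0.019407432264927138), 'closing yaw', np.float64(-7.4), 'tcp', array([0.6008, 0.0199, 0.1581]))
```

View pics/s2.png

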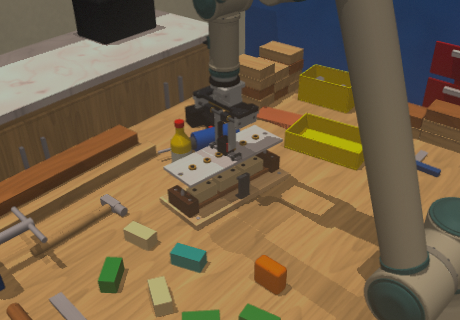

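The plate has come off with the grip and the drilled blocks stay in the jig (three brown tops). I'll lay the plate down towards the robot.

```bash
python3 -m handwheel '[{"tx":0,"ty":-0.03,"tz":0,"twist":0,"fingers":0.035},{"tx":-0.02,"ty":-0.07,"tz":0,"twist":0,"fingers":0.035},{"tx":-0.035,"ty":-0.11,"tz":0,"twist":0,"fingers":0.035},{"tx":-0.05,"ty":-0.15,"tz":0,"twist":0,"fingers":0.035},{"tx":-0.065,"ty":-0.19,"tz":0,"twist":0,"fingers":0.035},{"tx":-0.078,"ty":-0.217,"tz":0.01,"twist":0,"fingers":0.035},{"tx":-0.078,"ty":-0.217,"tz":0.04,"twist":0,"fingers":0.035},{"tx":-0.078,"ty":-0.217,"tz":0.07,"twist":0,"fingers":0.035}]' 50; python3 -m handwheel '[{"tx":0,"ty":0,"tz":0.02,"twist":0,"fingers":0.035},{"tx":0,"ty":0,"tz":0.035,"twist":0,"fingers":0.035},{"tx":0,"ty":0,"tz":0.04,"twist":0,"fingers":0.035},{"tx":0,"ty":0,"tz":0.04,"twist":0,"fingers":0.035},{"tx":0,"ty":0,"tz":0.04,"twist":0,"fingers":0.035}]' 50
```

```text
t: 4.7
tcp_pos: [0.3746, -0.0299, 0.087]
ee_rot: [0.752, 0.66, 0.001, 0.001]
contact_force: [0.5, 0.9, -5.9]
grip_width: 0.038
gripper_force: 50.0
t: 5.2
tcp_pos: [0.3756, -0.0298, 0.0476]
ee_rot: [0.751, 0.66, 0.0, 0.001]
contact_force: [0.4, 0.7, -4.4]
grip_width: 0.0383
gripper_force: 50.0
```

```bash
python3 -m handwheel '[{"tx":0,"ty":0,"tz":0.005,"twist":0,"fingers":0.035},{"tx":0,"ty":0,"tz":0.008,"twist":0,"fingers":0.035},{"tx":0,"ty":0,"tz":0.01,"twist":0,"fingers":0.035},{"tx":0,"ty":0,"tz":0.01,"twist":0,"fingers":0.035}]' 50
```

```text
t: 5.6
tcp_pos: [0.3765, -0.03, 0.0418]
ee_rot: [0.751, 0.66, 0.001, 0.002]
contact_force: [-10.8, 2.1, 51.7]
grip_width: 0.0383
gripper_force: 50.2
```

```bash
python3 -m handwheel '[{"tx":0,"ty":0,"tz":-0.005,"twist":0,"fingers":0.035},{"tx":0,"ty":0,"tz":-0.005,"twist":0,"fingers":0.07},{"tx":0,"ty":0,"tz":-0.005,"twist":0,"fingers":0.07},{"tx":0,"ty":0,"tz":-0.005,"twist":0,"fingers":0.07},{"tx":0,"ty":0,"tz":-0.005,"twist":0,"fingers":0.07},{"tx":0,"ty":0,"tz":-0.05,"twist":0,"fingers":0.07},{"tx":0,"ty":0,"tz":-0.1,"twist":0,"fingers":0.07},{"tx":0,"ty":0,"tz":-0.14,"twist":0,"fingers":0.07}]' 30
python3 - <<'E'
from h import *
d=robot.get_image("top"); cv2.imwrite("pics/t2.png",d["image"][160:380,150:540,::-1])
a=np.radians(82.6); ey=np.array([np.cos(a),np.sin(a),0]); o=np.array([.599,.019,0])
# drilled tops z=.056
for s in(-1,0,1): print("bay pix",proj(d,o+s*.088*ey+[0,0,.056]))
print(go(o+.088*ey+[0,0,.16],-7.4))
E
```

```text
t: 6.4
tcp_pos: [0.3756, -0.0298, 0.1793]
ee_rot: [0.751, 0.66, 0.0, 0.001]
contact_force: [2.3, -0.3, -0.7]
grip_width: 0.0699
gripper_force: 0.0
bay pix [[375.69088764 217.48125913]]
bay pix [[341.62634469 212.49053104]]
bay pix [[307.67226368 207.50148975]]
(array([0.1655, 0.2109, 0.0272]), 'twist', np.float64(0.032283017225196886), 'closing yaw', np.float64(-7.4), 'tcp', array([ 0.3796, -0.0308,  0.1847]))
```

View pics/t2.png

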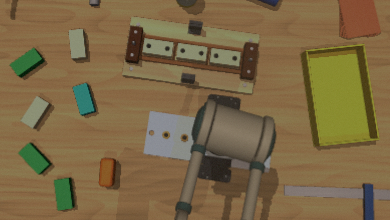

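The top view shows three two-hole blocks in the jig at (308,208), (342,213) and (376,218), where I predicted. The plate lies flat on the bench, and the blanks are unmoved. Next I'll go over bay3.

```bash
python3 -m handwheel '[{"tx":0.166,"ty":0.21,"tz":0.02,"twist":0,"fingers":0.065},{"tx":0.166,"ty":0.21,"tz":0.02,"twist":0,"fingers":0.065},{"tx":0.166,"ty":0.21,"tz":0.02,"twist":0,"fingers":0.065},{"tx":0.166,"ty":0.21,"tz":0.02,"twist":0,"fingers":0.065},{"tx":0.166,"ty":0.21,"tz":0.02,"twist":0,"fingers":0.065},{"tx":0.166,"ty":0.21,"tz":0.02,"twist":0,"fingers":0.065},{"tx":0.166,"ty":0.21,"tz":0.02,"twist":0,"fingers":0.065},{"tx":0.166,"ty":0.21,"tz":0.02,"twist":0,"fingers":0.065}]' 30; python3 -c "
from h import *
print(go((.6104,.1063,.053),-7.4))"
```

```text
t: 7.25
tcp_pos: [0.6037, 0.1078, 0.156]
ee_rot: [0.751, 0.66, -0.001, -0.001]
contact_force: [0.2, 0.3, 0.4]
grip_width: 0.0651
gripper_force: 0.0
(array([-0.0006,  0.0071,  0.103 ]), 'twist', np.float64(0.050257944953159495), 'closing yaw', np.float64(-7.3), 'tcp', array([0.6037, 0.1078, 0.156 ]))
```

```bash
python3 -m handwheel '[{"tx":0,"ty":0.005,"tz":0.04,"twist":0,"fingers":0.065},{"tx":0,"ty":0.005,"tz":0.08,"twist":0,"fingers":0.065},{"tx":0,"ty":0.005,"tz":0.102,"twist":0,"fingers":0.065},{"tx":0,"ty":0.005,"tz":0.102,"twist":0,"fingers":0.065},{"tx":0,"ty":0.005,"tz":0.102,"twist":0,"fingers":0.03},{"tx":0,"ty":0.005,"tz":0.102,"twist":0,"fingers":0.03},{"tx":0,"ty":0.005,"tz":0.102,"twist":0,"fingers":0.03},{"tx":0,"ty":0.005,"tz":0.102,"twist":0,"fingers":0.03}]' 30; python3 -c "
from h import *
print(go((.6104,.1063,.053),-7.4))"
```

```text
t: 8.05
tcp_pos: [0.6107, 0.1074, 0.0567]
ee_rot: [0.751, 0.66, 0.001, 0.001]
contact_force: [1.0, -0.4, 4.8]
grip_width: 0.0381
gripper_force: 30.0
(array([-0.0011, -0.0001,  0.0037]), 'twist', np.float64(0.021846227981910715), 'closing yaw', np.float64(-7.4), 'tcp', array([0.6107, 0.1074, 0.0567]))
```

```bash
python3 -m handwheel '[{"tx":0,"ty":0,"tz":-0.03,"twist":0,"fingers":0.03},{"tx":0,"ty":0,"tz":-0.07,"twist":0,"fingers":0.03},{"tx":0,"ty":0,"tz":-0.11,"twist":0,"fingers":0.03},{"tx":-0.05,"ty":0,"tz":-0.11,"twist":0,"fingers":0.03},{"tx":-0.1,"ty":0,"tz":-0.11,"twist":0,"fingers":0.03},{"tx":-0.15,"ty":0,"tz":-0.11,"twist":0,"fingers":0.03},{"tx":-0.2,"ty":0,"tz":-0.11,"twist":0,"fingers":0.03},{"tx":-0.25,"ty":0,"tz":-0.11,"twist":0,"fingers":0.03}]' 40; python3 -m handwheel '[{"tx":-0.05,"ty":0.01,"tz":0,"twist":0,"fingers":0.03},{"tx":-0.1,"ty":0.012,"tz":0,"twist":0,"fingers":0.03},{"tx":-0.15,"ty":0.012,"tz":0,"twist":-8,"fingers":0.03},{"tx":-0.2,"ty":0.012,"tz":0,"twist":-15,"fingers":0.03},{"tx":-0.209,"ty":0.012,"tz":0,"twist":-15,"fingers":0.03},{"tx":-0.209,"ty":0.012,"tz":0,"twist":-15,"fingers":0.03}]' 40; python3 -c "
from h import *
a=np.radians(7.7)
print(go((.4935+.07*np.cos(a),-.3596+.07*np.sin(a),.048),7.7))"
```

```text
t: 8.85
tcp_pos: [0.577, -0.1423, 0.1658]
ee_rot: [0.751, 0.66, 0.0, 0.001]
contact_force: [0.6, 0.0, -0.7]
grip_width: 0.0376
gripper_force: 40.0
t: 9.45
tcp_pos: [0.562, -0.3513, 0.165]
ee_rot: [0.66, 0.751, 0.0, 0.0]
contact_force: [-0.4, 0.3, -0.9]
grip_width: 0.0379
gripper_force: 40.0
(array([0.001, 0.001, 0.117]), 'twist', np.float64(-0.31396472510915885), 'closing yaw', np.float64(7.4), 'tcp', array([ 0.562 , -0.3513,  0.165 ]))
```

```bash
python3 -m handwheel '[{"tx":0,"ty":0,"tz":0.05,"twist":0,"fingers":0.03},{"tx":0,"ty":0,"tz":0.09,"twist":0,"fingers":0.03},{"tx":0,"ty":0,"tz":0.119,"twist":0,"fingers":0.03},{"tx":0,"ty":0,"tz":0.119,"twist":0,"fingers":0.03},{"tx":0,"ty":0,"tz":0.119,"twist":0,"fingers":0.055},{"tx":0,"ty":0,"tz":0.119,"twist":0,"fingers":0.055},{"tx":0,"ty":0,"tz":0.08,"twist":0,"fingers":0.055},{"tx":0,"ty":0,"tz":0.03,"twist":0,"fingers":0.055}]' 30; python3 -m handwheel '[{"tx":0,"ty":0,"tz":-0.025,"twist":0,"fingers":0.06},{"tx":0,"ty":0,"tz":-0.025,"twist":8,"fingers":0.06},{"tx":0,"ty":0,"tz":-0.025,"twist":15,"fingers":0.06}]' 30; python3 -m handwheel '[{"tx":0.05,"ty":0,"tz":0,"twist":0,"fingers":0.06},{"tx":0.1,"ty":0,"tz":0,"twist":0,"fingers":0.06},{"tx":0.15,"ty":0,"tz":0,"twist":0,"fingers":0.06},{"tx":0.2,"ty":-0.01,"tz":0,"twist":0,"fingers":0.06},{"tx":0.25,"ty":-0.01,"tz":0,"twist":0,"fingers":0.06},{"tx":0.3,"ty":-0.01,"tz":0,"twist":0,"fingers":0.06},{"tx":0.34,"ty":-0.01,"tz":0,"twist":0,"fingers":0.06},{"tx":0.371,"ty":-0.012,"tz":0,"twist":0,"fingers":0.06}]' 30; python3 -m handwheel '[{"tx":0,"ty":0,"tz":0,"twist":0,"fingers":0.06},{"tx":0,"ty":0,"tz":0,"twist":0,"fingers":0.06}]'; python3 -c "
from h import *
print(go((.599,.019,.054),-7.4))"
```

```text
t: 10.25
tcp_pos: [0.5614, -0.3478, 0.1347]
ee_rot: [0.658, 0.753, -0.0, -0.002]
contact_force: [0.9, -0.8, 1.2]
grip_width: 0.0551
gripper_force: 0.0
t: 10.55
tcp_pos: [0.5635, -0.3495, 0.1636]
ee_rot: [0.753, 0.658, 0.001, 0.003]
contact_force: [-0.4, 0.8, 0.3]
grip_width: 0.0601
gripper_force: 0.0
t: 11.35
tcp_pos: [0.5986, 0.0233, 0.1619]
ee_rot: [0.751, 0.661, 0.001, 0.001]
contact_force: [0.6, -0.7, -0.8]
grip_width: 0.0603
gripper_force: 0.0
t: 11.55
tcp_pos: [0.5984, 0.0207, 0.1612]
ee_rot: [0.75, 0.661, 0.0, 0.001]
contact_force: [-0.3, -0.8, 0.0]
grip_width: 0.0603
gripper_force: 0.0
(array([-0.0015,  0.0006,  0.1072]), 'twist', np.float64(0.13688245797452225), 'closing yaw', np.float64(-7.3), 'tcp', array([0.5984, 0.0207, 0.1612]))
```

```bash
python3 -m handwheel '[{"tx":-0.002,"ty":0,"tz":0.04,"twist":0,"fingers":0.06},{"tx":-0.002,"ty":0,"tz":0.08,"twist":0,"fingers":0.06},{"tx":-0.002,"ty":0,"tz":0.105,"twist":0,"fingers":0.06},{"tx":-0.002,"ty":0,"tz":0.105,"twist":0,"fingers":0.03},{"tx":-0.002,"ty":0,"tz":0.105,"twist":0,"fingers":0.03},{"tx":-0.002,"ty":0,"tz":0.105,"twist":0,"fingers":0.03},{"tx":-0.002,"ty":0,"tz":0.105,"twist":0,"fingers":0.03}]' 40; python3 -m handwheel '[{"tx":0,"ty":0,"tz":-0.03,"twist":0,"fingers":0.03},{"tx":0,"ty":0,"tz":-0.07,"twist":0,"fingers":0.03},{"tx":0,"ty":0,"tz":-0.11,"twist":0,"fingers":0.03},{"tx":-0.05,"ty":0,"tz":-0.11,"twist":0,"fingers":0.03},{"tx":-0.1,"ty":-0.01,"tz":-0.11,"twist":0,"fingers":0.03},{"tx":-0.15,"ty":-0.02,"tz":-0.11,"twist":0,"fingers":0.03},{"tx":-0.2,"ty":-0.03,"tz":-0.11,"twist":0,"fingers":0.03},{"tx":-0.24,"ty":-0.04,"tz":-0.11,"twist":0,"fingers":0.03}]' 40; python3 -m handwheel '[{"tx":-0.05,"ty":-0.01,"tz":0,"twist":0,"fingers":0.03},{"tx":-0.1,"ty":-0.016,"tz":0,"twist":-8,"fingers":0.03},{"tx":-0.14,"ty":-0.016,"tz":0,"twist":-15,"fingers":0.03},{"tx":-0.149,"ty":-0.016,"tz":0,"twist":-15,"fingers":0.03},{"tx":-0.149,"ty":-0.016,"tz":0,"twist":-15,"fingers":0.03}]' 40; python3 -c "
from h import *
print(go((.4935,-.3596,.048),7.7))"
```

```text
t: 12.25
tcp_pos: [0.5996, 0.0175, 0.0571]
ee_rot: [0.751, 0.66, 0.001, 0.002]
contact_force: [0.5, -0.7, 1.8]
grip_width: 0.0378
gripper_force: 40.0
t: 13.05
tcp_pos: [0.5271, -0.2171, 0.1666]
ee_rot: [0.751, 0.66, 0.0, 0.001]
contact_force: [0.4, 0.4, -0.5]
grip_width: 0.0378
gripper_force: 40.0
t: 13.55
tcp_pos: [0.4923, -0.3621, 0.1658]
ee_rot: [0.66, 0.751, 0.0, 0.001]
contact_force: [0.4, 0.7, -0.3]
grip_width: 0.0374
gripper_force: 40.0
(array([0.0024, 0.0014, 0.1178]), 'twist', np.float64(-0.2886686468733899), 'closing yaw', np.float64(7.4), 'tcp', array([ 0.4923, -0.3621,  0.1658]))
```

```bash
python3 -m handwheel '[{"tx":0.002,"ty":0.001,"tz":0.05,"twist":0,"fingers":0.03},{"tx":0.002,"ty":0.001,"tz":0.09,"twist":0,"fingers":0.03},{"tx":0.002,"ty":0.001,"tz":0.12,"twist":0,"fingers":0.03},{"tx":0.002,"ty":0.001,"tz":0.12,"twist":0,"fingers":0.03},{"tx":0.002,"ty":0.001,"tz":0.12,"twist":0,"fingers":0.055},{"tx":0.002,"ty":0.001,"tz":0.12,"twist":0,"fingers":0.055},{"tx":0.002,"ty":0.001,"tz":0.08,"twist":0,"fingers":0.055},{"tx":0.002,"ty":0.001,"tz":0.03,"twist":0,"fingers":0.055}]' 30; python3 -m handwheel '[{"tx":0,"ty":0,"tz":-0.025,"twist":0,"fingers":0.06},{"tx":0,"ty":0,"tz":-0.025,"twist":8,"fingers":0.06},{"tx":0,"ty":0,"tz":-0.025,"twist":15,"fingers":0.06}]' 30; python3 -m handwheel '[{"tx":0.05,"ty":0,"tz":0,"twist":0,"fingers":0.06},{"tx":0.1,"ty":0.01,"tz":0,"twist":0,"fingers":0.06},{"tx":0.15,"ty":0.02,"tz":0,"twist":0,"fingers":0.06},{"tx":0.2,"ty":0.03,"tz":0,"twist":0,"fingers":0.06},{"tx":0.24,"ty":0.04,"tz":0,"twist":0,"fingers":0.06},{"tx":0.28,"ty":0.05,"tz":0,"twist":0,"fingers":0.06},{"tx":0.299,"ty":0.055,"tz":0,"twist":0,"fingers":0.06},{"tx":0.299,"ty":0.055,"tz":0,"twist":0,"fingers":0.06}]' 30; python3 -m handwheel '[{"tx":0,"ty":0,"tz":0,"twist":0,"fingers":0.06}]'; python3 -c "
from h import *
print(go((.5876,-.0683,.055),-7.4))"
```

```text
t: 14.35
tcp_pos: [0.4922, -0.3568, 0.1351]
ee_rot: [0.658, 0.753, 0.0, -0.002]
contact_force: [1.0, -0.5, 0.2]
grip_width: 0.0549
gripper_force: 0.0
t: 14.65
tcp_pos: [0.4942, -0.3586, 0.1633]
ee_rot: [0.753, 0.658, 0.0, 0.003]
contact_force: [-0.2, -0.2, -0.3]
grip_width: 0.0601
gripper_force: 0.0
t: 15.45
tcp_pos: [0.5872, -0.0658, 0.1615]
ee_rot: [0.75, 0.662, 0.001, 0.001]
contact_force: [-0.9, -0.3, 0.4]
grip_width: 0.06
gripper_force: 0.0
t: 15.55
tcp_pos: [0.5862, -0.0687, 0.161]
ee_rot: [0.751, 0.661, 0.0, 0.001]
contact_force: [0.1, -1.0, -0.6]
grip_width: 0.0604
gripper_force: 0.0
(array([0.0007, 0.0012, 0.106 ]), 'twist', np.float64(0.09977039817523803), 'closing yaw', np.float64(-7.3), 'tcp', array([ 0.5862, -0.0687,  0.161 ]))
```

Drop3 is at jig (-.123, -.407), so from bay1 the shift is tx -.319, ty -.123.

```bash
python3 -m handwheel '[{"tx":0,"ty":0.001,"tz":0.04,"twist":0,"fingers":0.06},{"tx":0,"ty":0.001,"tz":0.08,"twist":0,"fingers":0.06},{"tx":0,"ty":0.001,"tz":0.105,"twist":0,"fingers":0.06},{"tx":0,"ty":0.001,"tz":0.105,"twist":0,"fingers":0.03},{"tx":0,"ty":0.001,"tz":0.105,"twist":0,"fingers":0.03},{"tx":0,"ty":0.001,"tz":0.105,"twist":0,"fingers":0.03},{"tx":0,"ty":0.001,"tz":0.105,"twist":0,"fingers":0.03}]' 40; python3 -m handwheel '[{"tx":0,"ty":0,"tz":-0.03,"twist":0,"fingers":0.03},{"tx":0,"ty":0,"tz":-0.07,"twist":0,"fingers":0.03},{"tx":0,"ty":0,"tz":-0.11,"twist":0,"fingers":0.03},{"tx":-0.05,"ty":-0.01,"tz":-0.11,"twist":0,"fingers":0.03},{"tx":-0.09,"ty":-0.03,"tz":-0.11,"twist":0,"fingers":0.03},{"tx":-0.13,"ty":-0.05,"tz":-0.11,"twist":0,"fingers":0.03},{"tx":-0.17,"ty":-0.07,"tz":-0.11,"twist":0,"fingers":0.03},{"tx":-0.21,"ty":-0.09,"tz":-0.11,"twist":0,"fingers":0.03}]' 40; python3 -m handwheel '[{"tx":-0.04,"ty":-0.02,"tz":0,"twist":0,"fingers":0.03},{"tx":-0.08,"ty":-0.033,"tz":0,"twist":-8,"fingers":0.03},{"tx":-0.109,"ty":-0.033,"tz":0,"twist":-15,"fingers":0.03},{"tx":-0.109,"ty":-0.033,"tz":0,"twist":-15,"fingers":0.03},{"tx":-0.109,"ty":-0.033,"tz":0,"twist":-15,"fingers":0.03}]' 40; python3 -c "
from h import *
a=np.radians(7.7)
print(go((.4935-.07*np.cos(a),-.3596-.07*np.sin(a),.048),7.7))"
```

```text
t: 16.25
tcp_pos: [0.5886, -0.0699, 0.0571]
ee_rot: [0.751, 0.66, 0.001, 0.002]
contact_force: [0.4, -0.6, 1.3]
grip_width: 0.0373
gripper_force: 40.0
t: 17.05
tcp_pos: [0.4702, -0.2671, 0.1665]
ee_rot: [0.751, 0.66, 0.0, 0.001]
contact_force: [0.6, 0.1, -0.4]
grip_width: 0.0379
gripper_force: 40.0
t: 17.55
tcp_pos: [0.4241, -0.3699, 0.1659]
ee_rot: [0.66, 0.752, 0.0, 0.0]
contact_force: [-0.1, 0.2, -0.6]
grip_width: 0.038
gripper_force: 40.0
(array([0.001 , 0.    , 0.1179]), 'twist', np.float64(-0.23393177337995041), 'closing yaw', np.float64(7.5), 'tcp', array([ 0.4241, -0.3699,  0.1659]))
```

```bash
python3 -m handwheel '[{"tx":0,"ty":0,"tz":0.05,"twist":0,"fingers":0.03},{"tx":0,"ty":0,"tz":0.09,"twist":0,"fingers":0.03},{"tx":0,"ty":0,"tz":0.12,"twist":0,"fingers":0.03},{"tx":0,"ty":0,"tz":0.12,"twist":0,"fingers":0.03},{"tx":0,"ty":0,"tz":0.12,"twist":0,"fingers":0.055},{"tx":0,"ty":0,"tz":0.12,"twist":0,"fingers":0.055},{"tx":0,"ty":0,"tz":0.08,"twist":0,"fingers":0.055},{"tx":0,"ty":0,"tz":0.03,"twist":0,"fingers":0.055}]' 30; python3 -m handwheel '[{"tx":0,"ty":0,"tz":-0.04,"twist":0,"fingers":0.07},{"tx":0,"ty":0,"tz":-0.06,"twist":0,"fingers":0.07},{"tx":0,"ty":0,"tz":-0.06,"twist":0,"fingers":0.07}]' 30
python3 - <<'E'
from h import *
d=robot.get_image("top"); cv2.imwrite("pics/t3.png",d["image"][130:400,150:560,::-1])
for c in blobs(d,(20,20,110),(45,75,255),200,(120,120,330,380)): print("blank",cv2.contourArea(c),rect(cast(d,c[:,0],.038)),cv2.boundingRect(c))
print(go((.619,.315,.15),98.3))
E
```

```text
t: 18.35
tcp_pos: [0.4234, -0.3681, 0.1353]
ee_rot: [0.658, 0.753, 0.0, -0.002]
contact_force: [0.8, -0.6, -0.4]
grip_width: 0.0547
gripper_force: 0.0
t: 18.65
tcp_pos: [0.4261, -0.3711, 0.2002]
ee_rot: [0.658, 0.753, -0.001, 0.005]
contact_force: [-0.3, 0.2, 0.0]
grip_width: 0.0697
gripper_force: 0.0
blank 389.0 (array([438.9, 415.4]), array([75.2, 36.5]), -31.0) (172, 257, 27, 32)
blank 355.0 (array([619.1, 314.8]), array([73.9, 36.3]), 7.9) (220, 190, 16, 29)
(array([0.6534, 0.2831, 0.0455]), 'twist', np.float64(89.32885354716586), 'closing yaw', np.float64(7.6), 'tcp', array([ 0.425 , -0.37  ,  0.1975]))
```

View pics/t3.png

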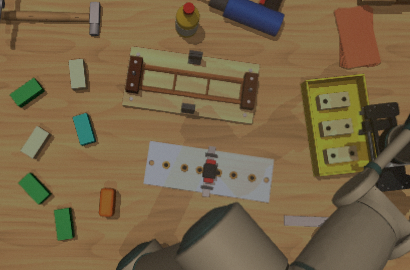

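All three drilled blocks are in the bin at about (330,100), (335,128) and (340,155) in the crop. The jig is empty, the plate's buttons are out on the bench, and both blanks are unmoved. Next is the first blank.

```bash
python3 -m handwheel '[{"tx":0.05,"ty":0.02,"tz":0,"twist":0,"fingers":0.07},{"tx":0.09,"ty":0.04,"tz":0,"twist":0,"fingers":0.07},{"tx":0.13,"ty":0.06,"tz":0,"twist":0,"fingers":0.07},{"tx":0.175,"ty":0.08,"tz":0,"twist":0,"fingers":0.07},{"tx":0.22,"ty":0.1,"tz":0,"twist":0,"fingers":0.07},{"tx":0.265,"ty":0.12,"tz":0,"twist":0,"fingers":0.07},{"tx":0.31,"ty":0.14,"tz":0,"twist":0,"fingers":0.07},{"tx":0.355,"ty":0.16,"tz":0,"twist":0,"fingers":0.07}]' 30; python3 -m handwheel '[{"tx":0.298,"ty":0.123,"tz":0.03,"twist":-45,"fingers":0.07},{"tx":0.298,"ty":0.123,"tz":0.03,"twist":-91,"fingers":0.07},{"tx":0.298,"ty":0.123,"tz":0.03,"twist":-91,"fingers":0.07},{"tx":0.298,"ty":0.123,"tz":0.03,"twist":-91,"fingers":0.07},{"tx":0.298,"ty":0.123,"tz":0.03,"twist":-91,"fingers":0.07},{"tx":0.298,"ty":0.123,"tz":0.03,"twist":-91,"fingers":0.07},{"tx":0.298,"ty":0.123,"tz":0.03,"twist":-91,"fingers":0.07},{"tx":0.298,"ty":0.123,"tz":0.03,"twist":-91,"fingers":0.07}]' 30; python3 -m handwheel '[{"tx":0,"ty":0,"tz":0,"twist":-4,"fingers":0.07},{"tx":0,"ty":0,"tz":0,"twist":-4,"fingers":0.07},{"tx":0,"ty":0,"tz":0,"twist":-4,"fingers":0.07}]'; python3 -c "
from h import *
print(go((.619,.3148,.037),98.1))
print(robot.get_obs()['joints'])"
```

```text
t: 19.5
tcp_pos: [0.5347, 0.0058, 0.1933]
ee_rot: [0.659, 0.753, -0.001, -0.001]
contact_force: [0.5, -1.2, 0.5]
grip_width: 0.0702
gripper_force: 0.0
t: 20.3
tcp_pos: [0.617, 0.3189, 0.1613]
ee_rot: [0.114, 0.994, -0.0, -0.002]
contact_force: [-0.5, -0.0, 0.1]
grip_width: 0.0699
gripper_force: 0.0
t: 20.6
tcp_pos: [0.6173, 0.3149, 0.1635]
ee_rot: [0.085, 0.996, -0.001, -0.001]
contact_force: [0.5, 0.3, -0.5]
grip_width: 0.0703
gripper_force: 0.0
(array([-0.002 ,  0.0003,  0.1265]), 'twist', np.float64(-17.81660842413639), 'closing yaw', np.float64(80.3), 'tcp', array([0.6173, 0.3149, 0.1635]))
[ 3.71455280e-01  4.88494385e-01  1.32037111e+00 -3.99338930e-05
  1.33535611e+00 -1.02974332e+00]
```

```bash
python3 -m handwheel '[{"tx":-0.002,"ty":0,"tz":0,"twist":-8,"fingers":0.07},{"tx":-0.002,"ty":0,"tz":0.02,"twist":-16,"fingers":0.07},{"tx":-0.002,"ty":0,"tz":0.06,"twist":-18,"fingers":0.07},{"tx":-0.002,"ty":0,"tz":0.1,"twist":-18,"fingers":0.07},{"tx":-0.002,"ty":0,"tz":0.125,"twist":-18,"fingers":0.07},{"tx":-0.002,"ty":0,"tz":0.125,"twist":-18,"fingers":0.07},{"tx":-0.002,"ty":0,"tz":0.125,"twist":-18,"fingers":0.03},{"tx":-0.002,"ty":0,"tz":0.125,"twist":-18,"fingers":0.03}]' 40; python3 -m handwheel '[{"tx":0,"ty":0,"tz":0,"twist":0,"fingers":0.03},{"tx":0,"ty":0,"tz":0,"twist":0,"fingers":0.03},{"tx":0,"ty":0,"tz":0,"twist":0,"fingers":0.03}]'; python3 -m handwheel '[{"tx":0,"ty":0,"tz":-0.03,"twist":0,"fingers":0.03},{"tx":0,"ty":0,"tz":-0.07,"twist":0,"fingers":0.03},{"tx":0,"ty":0,"tz":-0.12,"twist":0,"fingers":0.03},{"tx":0,"ty":0,"tz":-0.125,"twist":0,"fingers":0.03}]'
python3 - <<'E'
from h import *
print(go((.6104,.1063,.16),-7.4))
d=robot.get_image("side");p=proj(d,(.619,.315,.14))[0].astype(int)
cv2.imwrite("pics/s3.png",cv2.resize(d["image"][max(0,p[1]-70):p[1]+90,p[0]-110:p[0]+110],None,fx=2,fy=2)[:,:,::-1])
E
```

```text
t: 21.4
tcp_pos: [0.6215, 0.3152, 0.042]
ee_rot: [-0.073, 0.997, 0.0, 0.002]
contact_force: [-0.2, 0.6, 0.1]
grip_width: 0.0575
gripper_force: 0.0
t: 21.7
tcp_pos: [0.6208, 0.3154, 0.0415]
ee_rot: [-0.073, 0.997, 0.001, 0.001]
contact_force: [-0.5, 0.7, 3.7]
grip_width: 0.0376
gripper_force: 40.0
t: 22.1
tcp_pos: [0.6237, 0.3163, 0.1729]
ee_rot: [-0.073, 0.997, 0.002, 0.006]
contact_force: [0.7, -0.0, 0.0]
grip_width: 0.0377
gripper_force: 40.0
(array([ 0.0439, -0.2058,  0.0117]), 'twist', np.float64(-74.22057849384731), 'closing yaw', np.float64(98.4), 'tcp', array([0.6237, 0.3163, 0.1729]))
```

View pics/s3.png

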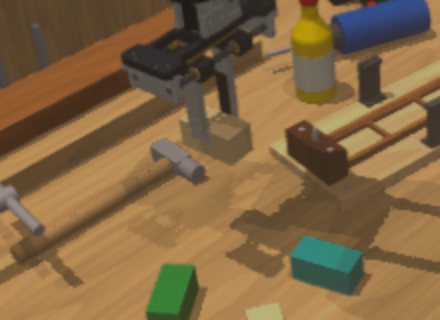

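The blank is held level. I'll carry it over bay3, aiming +2 mm along the jig's y because the grasp was off-centre along its length.

```bash
python3 -m handwheel '[{"tx":0.01,"ty":-0.03,"tz":0.01,"twist":-8,"fingers":0.03},{"tx":0.02,"ty":-0.07,"tz":0.01,"twist":-16,"fingers":0.03},{"tx":0.03,"ty":-0.11,"tz":0.01,"twist":-24,"fingers":0.03},{"tx":0.04,"ty":-0.15,"tz":0.01,"twist":-32,"fingers":0.03},{"tx":0.044,"ty":-0.18,"tz":0.01,"twist":-40,"fingers":0.03},{"tx":0.044,"ty":-0.204,"tz":0.01,"twist":-48,"fingers":0.03},{"tx":0.044,"ty":-0.204,"tz":0.01,"twist":-56,"fingers":0.03},{"tx":0.044,"ty":-0.204,"tz":0.01,"twist":-64,"fingers":0.03}]' 40; python3 -m handwheel '[{"tx":0,"ty":0,"tz":0,"twist":-8,"fingers":0.03},{"tx":0,"ty":0,"tz":0,"twist":-10,"fingers":0.03},{"tx":0,"ty":0,"tz":0,"twist":-10,"fingers":0.03},{"tx":0,"ty":0,"tz":0,"twist":-10,"fingers":0.03}]'
python3 - <<'E'
from h import *
print(go((.6107,.1083,.0595),-7.4))
E
```

```text
t: 22.95
tcp_pos: [0.6041, 0.1175, 0.1528]
ee_rot: [-0.58, 0.815, -0.01, -0.007]
contact_force: [0.2, -0.6, -0.8]
grip_width: 0.0375
gripper_force: 40.0
t: 23.35
tcp_pos: [0.5958, 0.1544, 0.1494]
ee_rot: [-0.626, 0.779, -0.037, -0.019]
contact_force: [-0.9, -1.1, 0.1]
grip_width: 0.0375
gripper_force: 40.0
(array([ 0.035 , -0.0214,  0.0936]), 'twist', np.float64(-5.0109707991568655), 'closing yaw', np.float64(167.6), 'tcp', array([0.5958, 0.1544, 0.1494]))
```

The last joint ran towards its limit, so I'll turn the other way round (a half turn gives the same grasp).

```bash
python3 -c "
from h import *
print(robot.get_obs()['joints'])"; python3 -m handwheel '[{"tx":0,"ty":0,"tz":-0.02,"twist":8,"fingers":0.03},{"tx":0,"ty":0,"tz":-0.04,"twist":16,"fingers":0.03},{"tx":0,"ty":0,"tz":-0.04,"twist":24,"fingers":0.03},{"tx":0,"ty":0,"tz":-0.04,"twist":32,"fingers":0.03},{"tx":0,"ty":0,"tz":-0.04,"twist":40,"fingers":0.03},{"tx":0,"ty":0,"tz":-0.04,"twist":48,"fingers":0.03}]' 40; python3 -c "
from h import *
o=robot.get_obs();print(o['joints'],o['ee_rot'],go((.6107,.1083,.16),-7.4))"
```

```text
[ 0.19029982  0.38829661  1.52984421 -0.08727308  1.22347762 -2.70369734]
t: 23.95
tcp_pos: [0.5959, 0.1565, 0.1901]
ee_rot: [-0.251, 0.967, -0.041, -0.001]
contact_force: [0.7, 0.1, -0.4]
grip_width: 0.0375
gripper_force: 40.0
[ 0.19352704  0.36069655  1.46809309 -0.08478965  1.31132539 -1.86272409] [-0.25066075  0.96720731 -0.04095817 -0.00127774] (array([ 0.0097, -0.0468,  0.0341]), 'twist', np.float64(-53.4897832965365), 'closing yaw', np.float64(119.1), 'tcp', array([0.5959, 0.1565, 0.1901]))
```

Joint 4 is left at -0.085 rad, which tilts the tool 4.7° sideways. The same effect at the opposite wrist limit should undo it. I'll rise and twist the other way.

```bash
python3 -m handwheel '[{"tx":0,"ty":0,"tz":-0.03,"twist":64,"fingers":0.03},{"tx":0,"ty":0,"tz":-0.03,"twist":64,"fingers":0.03},{"tx":0,"ty":0,"tz":-0.03,"twist":64,"fingers":0.03},{"tx":0,"ty":0,"tz":-0.03,"twist":64,"fingers":0.03},{"tx":0,"ty":0,"tz":-0.03,"twist":64,"fingers":0.03},{"tx":0,"ty":0,"tz":-0.03,"twist":64,"fingers":0.03},{"tx":0,"ty":0,"tz":-0.03,"twist":64,"fingers":0.03},{"tx":0,"ty":0,"tz":-0.03,"twist":64,"fingers":0.03}]'
python3 -m handwheel '[{"tx":0,"ty":0,"tz":0,"twist":64,"fingers":0.03},{"tx":0,"ty":0,"tz":0,"twist":64,"fingers":0.03},{"tx":0,"ty":0,"tz":0,"twist":64,"fingers":0.03},{"tx":0,"ty":0,"tz":0,"twist":64,"fingers":0.03},{"tx":0,"ty":0,"tz":0,"twist":64,"fingers":0.03},{"tx":0,"ty":0,"tz":0,"twist":64,"fingers":0.03},{"tx":0,"ty":0,"tz":0,"twist":64,"fingers":0.03},{"tx":0,"ty":0,"tz":0,"twist":64,"fingers":0.03}]'
python3 -m handwheel '[{"tx":0,"ty":0,"tz":0,"twist":64,"fingers":0.03},{"tx":0,"ty":0,"tz":0,"twist":64,"fingers":0.03},{"tx":0,"ty":0,"tz":0,"twist":64,"fingers":0.03},{"tx":0,"ty":0,"tz":0,"twist":64,"fingers":0.03},{"tx":0,"ty":0,"tz":0,"twist":64,"fingers":0.03},{"tx":0,"ty":0,"tz":0,"twist":64,"fingers":0.03},{"tx":0,"ty":0,"tz":0,"twist":64,"fingers":0.03},{"tx":0,"ty":0,"tz":0,"twist":64,"fingers":0.03}]'; python3 -c "
from h import *
o=robot.get_obs();print(o['joints'],o['ee_rot'],go((.6107,.1083,.16),-7.4))"
```

```text
t: 24.75
tcp_pos: [0.5953, 0.1589, 0.2198]
ee_rot: [0.299, 0.953, -0.035, 0.02]
contact_force: [-0.4, -0.9, -0.9]
grip_width: 0.0379
gripper_force: 40.0
t: 25.55
tcp_pos: [0.5953, 0.1589, 0.2198]
ee_rot: [0.759, 0.65, -0.019, 0.036]
contact_force: [0.3, 0.7, -0.6]
grip_width: 0.0374
gripper_force: 40.0
t: 26.35
tcp_pos: [0.5953, 0.1589, 0.2198]
ee_rot: [0.988, 0.149, 0.003, 0.041]
contact_force: [-0.2, -0.8, -0.7]
grip_width: 0.0378
gripper_force: 40.0
[ 0.19745456  0.34410446  1.41875808 -0.08350018  1.37759063  1.48492692] [0.98799169 0.14897614 0.00285277 0.04087045] (array([0.0002, 0.0478, 0.0639]), 'twist', np.float64(-65.43492980520392), 'closing yaw', np.float64(-72.8), 'tcp', array([0.5953, 0.1589, 0.2198]))
```

```bash
python3 -m handwheel '[{"tx":0,"ty":0,"tz":0,"twist":64,"fingers":0.03},{"tx":0,"ty":0,"tz":0,"twist":64,"fingers":0.03},{"tx":0,"ty":0,"tz":0,"twist":64,"fingers":0.03},{"tx":0,"ty":0,"tz":0,"twist":64,"fingers":0.03},{"tx":0,"ty":0,"tz":0,"twist":64,"fingers":0.03},{"tx":0,"ty":0,"tz":0,"twist":64,"fingers":0.03},{"tx":0,"ty":0,"tz":0,"twist":64,"fingers":0.03},{"tx":0,"ty":0,"tz":0,"twist":64,"fingers":0.03}]'
python3 -m handwheel '[{"tx":0,"ty":0,"tz":0,"twist":4,"fingers":0.03},{"tx":0,"ty":0,"tz":0,"twist":8,"fingers":0.03}]'; python3 -c "
from h import *
o=robot.get_obs();print(o['joints'],o['ee_rot'])"
python3 -m handwheel '[{"tx":0,"ty":0,"tz":0,"twist":4,"fingers":0.03}]'; python3 -c "
from h import *
o=robot.get_obs();print(o['joints'],o['ee_rot'])"
```

```text
t: 27.15
tcp_pos: [0.5953, 0.1589, 0.2198]
ee_rot: [0.917, -0.397, 0.024, 0.033]
contact_force: [-0.3, 0.1, -0.4]
grip_width: 0.0374
gripper_force: 40.0
t: 27.35
tcp_pos: [0.5966, 0.1524, 0.2205]
ee_rot: [0.891, -0.453, 0.022, 0.027]
contact_force: [-1.0, 0.2, -0.8]
grip_width: 0.0374
gripper_force: 40.0
[ 0.17985179  0.34209575  1.41947087 -0.07196751  1.37773411  2.70472155] [ 0.89093446 -0.45275522  0.02247251  0.02726686]
t: 27.45
tcp_pos: [0.5993, 0.1371, 0.2216]
ee_rot: [0.882, -0.471, 0.017, 0.018]
contact_force: [-0.3, -1.2, -0.8]
grip_width: 0.0378
gripper_force: 40.0
[ 0.14115998  0.33728493  1.42285176 -0.04940362  1.37609931  2.70344879] [ 0.88158469 -0.47139519  0.01657153  0.01789945]
```

```bash
python3 -m handwheel '[{"tx":0,"ty":0,"tz":0,"twist":3,"fingers":0.03}]' >/dev/null;python3 -m handwheel '[{"tx":0,"ty":0,"tz":0,"twist":0,"fingers":0.03},{"tx":0,"ty":0,"tz":0,"twist":0,"fingers":0.03}]'; python3 -c "
from h import *
o=robot.get_obs();print(o['joints'],o['ee_rot'])"
```

```text
t: 27.75
tcp_pos: [0.6008, 0.1251, 0.2223]
ee_rot: [0.874, -0.486, 0.012, 0.011]
contact_force: [0.2, 0.4, -0.8]
grip_width: 0.0372
gripper_force: 40.0
[ 0.11171209  0.33348438  1.42610241 -0.0332006   1.37502975  2.70370808] [ 0.87387622 -0.48586285  0.01233157  0.01120616]
```

```bash
python3 -m handwheel '[{"tx":0,"ty":0,"tz":0,"twist":3,"fingers":0.03}]' >/dev/null;python3 -m handwheel '[{"tx":0,"ty":0,"tz":0,"twist":3,"fingers":0.03}]' >/dev/null;python3 -m handwheel '[{"tx":0,"ty":0,"tz":0,"twist":0,"fingers":0.03},{"tx":0,"ty":0,"tz":0,"twist":0,"fingers":0.03}]'; python3 -c "
from h import *
o=robot.get_obs();print(o['joints'],o['ee_rot'])"
```

```text
t: 28.15
tcp_pos: [0.6025, 0.1019, 0.2226]
ee_rot: [0.858, -0.514, 0.004, -0.003]
contact_force: [-0.4, 0.3, -0.0]
grip_width: 0.0378
gripper_force: 40.0
[5.35751474e-02 3.26306348e-01 1.43563824e+00 1.94031319e-04
 1.37084284e+00 2.70370339e+00] [ 0.85786237 -0.51386064  0.00359713 -0.00254018]
```

The tilt is gone (j4 is about 0, with 0.5° left). I'll unwind to the jig's yaw.

```bash
python3 -m handwheel '[{"tx":0,"ty":0,"tz":0,"twist":-64,"fingers":0.03},{"tx":0,"ty":0,"tz":0,"twist":-64,"fingers":0.03},{"tx":0,"ty":0,"tz":0,"twist":-64,"fingers":0.03},{"tx":0,"ty":0,"tz":0,"twist":-64,"fingers":0.03},{"tx":0,"ty":0,"tz":0,"twist":-64,"fingers":0.03},{"tx":0,"ty":0,"tz":0,"twist":-64,"fingers":0.03},{"tx":0,"ty":0,"tz":0,"twist":-64,"fingers":0.03},{"tx":0,"ty":0,"tz":0,"twist":-64,"fingers":0.03}]' >/dev/null
python3 -m handwheel '[{"tx":0,"ty":0,"tz":0,"twist":-64,"fingers":0.03},{"tx":0,"ty":0,"tz":0,"twist":-64,"fingers":0.03},{"tx":0,"ty":0,"tz":0,"twist":-64,"fingers":0.03},{"tx":0,"ty":0,"tz":0,"twist":-64,"fingers":0.03},{"tx":0,"ty":0,"tz":0,"twist":-64,"fingers":0.03},{"tx":0,"ty":0,"tz":0,"twist":-64,"fingers":0.03},{"tx":0,"ty":0,"tz":0,"twist":-64,"fingers":0.03},{"tx":0,"ty":0,"tz":0,"twist":-64,"fingers":0.03}]' >/dev/null
python3 -m handwheel '[{"tx":0,"ty":0,"tz":0,"twist":-8,"fingers":0.03},{"tx":0,"ty":0,"tz":0,"twist":-16,"fingers":0.03},{"tx":0,"ty":0,"tz":0,"twist":-16,"fingers":0.03}]'; python3 -c "
from h import *
print(robot.get_obs()['joints'],go((.6102,.1044,.0595),-7.4))"
```

```text
t: 30.05
tcp_pos: [0.6024, 0.1029, 0.2226]
ee_rot: [0.753, 0.658, 0.003, 0.003]
contact_force: [0.5, 0.1, -0.9]
grip_width: 0.0376
gripper_force: 40.0
[5.53758724e-02 3.26481288e-01 1.43550012e+00 9.07696759e-05
 1.37084843e+00 1.90684969e-01] (array([0.0022, 0.0061, 0.1632]), 'twist', np.float64(-0.35408090938196324), 'closing yaw', np.float64(-7.8), 'tcp', array([0.6024, 0.1029, 0.2226]))
```

```bash
python3 -m handwheel '[{"tx":0.002,"ty":0.006,"tz":0.05,"twist":-0.3,"fingers":0.03},{"tx":0.002,"ty":0.006,"tz":0.1,"twist":-0.3,"fingers":0.03},{"tx":0.002,"ty":0.006,"tz":0.12,"twist":-0.3,"fingers":0.03},{"tx":0.002,"ty":0.006,"tz":0.12,"twist":-0.3,"fingers":0.03}]'; python3 -c "
from h import *
print(go((.6102,.1044,.0595),-7.4))"
```

```text
t: 30.45
tcp_pos: [0.6069, 0.1037, 0.0988]
ee_rot: [0.752, 0.659, 0.0, 0.0]
contact_force: [-0.7, -0.5, -0.8]
grip_width: 0.0378
gripper_force: 40.0
(array([0.0012, 0.0032, 0.0393]), 'twist', np.float64(-0.21301767840115815), 'closing yaw', np.float64(-7.6), 'tcp', array([0.6069, 0.1037, 0.0988]))
```

```bash
python3 -m handwheel '[{"tx":0.001,"ty":0.003,"tz":0.015,"twist":-0.2,"fingers":0.03},{"tx":0.001,"ty":0.003,"tz":0.025,"twist":-0.2,"fingers":0.03},{"tx":0.001,"ty":0.003,"tz":0.032,"twist":-0.2,"fingers":0.03},{"tx":0.001,"ty":0.003,"tz":0.038,"twist":-0.2,"fingers":0.03},{"tx":0.001,"ty":0.003,"tz":0.038,"twist":-0.2,"fingers":0.03}]'
```

```text
t: 30.95
tcp_pos: [0.6129, 0.1043, 0.0642]
ee_rot: [0.751, 0.661, 0.003, 0.003]
contact_force: [0.4, -0.1, -0.3]
grip_width: 0.0377
gripper_force: 40.0
```

```bash
python3 -m handwheel '[{"tx":0,"ty":-0.002,"tz":0.002,"twist":0,"fingers":0.03},{"tx":0,"ty":-0.002,"tz":0.004,"twist":0,"fingers":0.03},{"tx":0,"ty":-0.002,"tz":0.005,"twist":0,"fingers":0.03},{"tx":0,"ty":-0.002,"tz":0.005,"twist":0,"fingers":0.03}]'
```

```text
t: 31.35
tcp_pos: [0.6114, 0.1045, 0.0598]
ee_rot: [0.751, 0.661, 0.004, 0.003]
contact_force: [0.9, 0.9, -0.3]
grip_width: 0.0376
gripper_force: 40.0
```

```bash
python3 -m handwheel '[{"tx":0,"ty":0,"tz":0,"twist":0,"fingers":0.06},{"tx":0,"ty":0,"tz":0,"twist":0,"fingers":0.06},{"tx":0,"ty":0,"tz":0,"twist":0,"fingers":0.06},{"tx":0,"ty":0,"tz":-0.04,"twist":0,"fingers":0.06},{"tx":0,"ty":0,"tz":-0.09,"twist":0,"fingers":0.06},{"tx":0,"ty":0,"tz":-0.13,"twist":0,"fingers":0.06}]' 30; python3 -c "
from h import *
print(go((.439,.4153,.17),59.1))"
```

```text
t: 31.95
tcp_pos: [0.6105, 0.1044, 0.192]
ee_rot: [0.751, 0.661, 0.004, 0.003]
contact_force: [0.4, -0.4, -0.1]
grip_width: 0.06
gripper_force: 0.0
(array([ 0.2866, -0.2097,  0.0204]), 'twist', np.float64(-66.3777336550383), 'closing yaw', np.float64(-7.3), 'tcp', array([0.6105, 0.1044, 0.192 ]))
```

```bash
python3 -m handwheel '[{"tx":0.286,"ty":-0.21,"tz":0.02,"twist":-66,"fingers":0.07},{"tx":0.286,"ty":-0.21,"tz":0.02,"twist":-66,"fingers":0.07},{"tx":0.286,"ty":-0.21,"tz":0.02,"twist":-66,"fingers":0.07},{"tx":0.286,"ty":-0.21,"tz":0.02,"twist":-66,"fingers":0.07},{"tx":0.286,"ty":-0.21,"tz":0.02,"twist":-66,"fingers":0.07},{"tx":0.286,"ty":-0.21,"tz":0.02,"twist":-66,"fingers":0.07},{"tx":0.286,"ty":-0.21,"tz":0.02,"twist":-66,"fingers":0.07},{"tx":0.286,"ty":-0.21,"tz":0.02,"twist":-66,"fingers":0.07}]' 30
python3 - <<'E'
from h import *
d=robot.get_image("side")
im=d["image"].copy()
q=proj(d,(.439,.4153,.038))[0].astype(int); print(q)
cv2.imwrite("pics/s4.png",d["image"][140:420,120:460,::-1])
print(go((.439,.4153,.037),59.1))
E
```

```text
t: 32.75
tcp_pos: [0.4347, 0.4193, 0.1679]
ee_rot: [0.265, 0.964, 0.002, 0.003]
contact_force: [0.7, -0.9, -0.2]
grip_width: 0.0699
gripper_force: 0.0
[260 348]
(array([-0.0033, -0.0012,  0.131 ]), 'twist', np.float64(0.2933473526372552), 'closing yaw', np.float64(59.4), 'tcp', array([0.4357, 0.4179, 0.1679]))
```

View pics/s4.png

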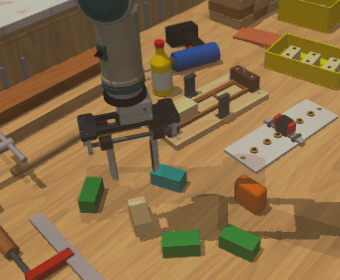

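The side view has blank 1 seated in the +y bay near (185,110) in the crop and blank 2 still at (143,215). The gripper is above it.

```bash
python3 -m handwheel '[{"tx":-0.002,"ty":0,"tz":0.05,"twist":0.3,"fingers":0.07},{"tx":-0.002,"ty":0,"tz":0.1,"twist":0.3,"fingers":0.07},{"tx":-0.002,"ty":0,"tz":0.128,"twist":0.3,"fingers":0.07},{"tx":-0.002,"ty":0,"tz":0.128,"twist":0.3,"fingers":0.07},{"tx":-0.002,"ty":0,"tz":0.128,"twist":0.3,"fingers":0.03},{"tx":-0.002,"ty":0,"tz":0.128,"twist":0.3,"fingers":0.03},{"tx":-0.002,"ty":0,"tz":0.128,"twist":0.3,"fingers":0.03},{"tx":-0.002,"ty":0,"tz":0.128,"twist":0.3,"fingers":0.03}]' 40; python3 -m handwheel '[{"tx":0,"ty":0,"tz":0,"twist":0,"fingers":0.03}]'; python3 -m handwheel '[{"tx":0,"ty":0,"tz":-0.03,"twist":0,"fingers":0.03},{"tx":0,"ty":0,"tz":-0.07,"twist":0,"fingers":0.03},{"tx":0,"ty":0,"tz":-0.12,"twist":0,"fingers":0.03},{"tx":0,"ty":0,"tz":-0.14,"twist":0,"fingers":0.03}]'; python3 -c "
from h import *
print(robot.get_obs()['joints'],go((.599,.019,.17),-7.4))"
```

```text
t: 33.6
tcp_pos: [0.4422, 0.4144, 0.0421]
ee_rot: [0.272, 0.962, 0.003, 0.005]
contact_force: [0.5, 1.1, 0.5]
grip_width: 0.0413
gripper_force: 0.4
t: 33.7
tcp_pos: [0.4421, 0.4145, 0.0419]
ee_rot: [0.272, 0.962, 0.003, 0.005]
contact_force: [0.6, 0.6, 5.2]
grip_width: 0.0378
gripper_force: 40.0
t: 34.1
tcp_pos: [0.4414, 0.415, 0.1854]
ee_rot: [0.272, 0.962, 0.004, 0.007]
contact_force: [1.0, 0.1, 0.0]
grip_width: 0.0377
gripper_force: 40.0
[ 0.64298351  0.33740648  1.51301449 -0.00530363  1.27627914 -0.37533476] (array([-0.3415, -0.2551,  0.0159]), 'twist', np.float64(65.83488434965608), 'closing yaw', np.float64(58.4), 'tcp', array([0.4414, 0.415 , 0.1854]))
```

```bash
python3 -m handwheel '[{"tx":-0.34,"ty":-0.257,"tz":0,"twist":66,"fingers":0.03},{"tx":-0.34,"ty":-0.257,"tz":0,"twist":66,"fingers":0.03},{"tx":-0.34,"ty":-0.257,"tz":0,"twist":66,"fingers":0.03},{"tx":-0.34,"ty":-0.257,"tz":0,"twist":66,"fingers":0.03},{"tx":-0.34,"ty":-0.257,"tz":0,"twist":66,"fingers":0.03},{"tx":-0.34,"ty":-0.257,"tz":0,"twist":66,"fingers":0.03},{"tx":-0.34,"ty":-0.257,"tz":0,"twist":66,"fingers":0.03},{"tx":-0.34,"ty":-0.257,"tz":0,"twist":66,"fingers":0.03}]' 40; python3 -c "
from h import *
print(go((.5986,.016,.085),-7.4))"
```

```text
t: 34.9
tcp_pos: [0.5855, 0.0392, 0.1818]
ee_rot: [0.754, 0.657, 0.004, 0.003]
contact_force: [0.9, 0.3, -0.5]
grip_width: 0.0375
gripper_force: 40.0
(array([-0.0214,  0.0153,  0.0969]), 'twist', np.float64(-0.46430762877488974), 'closing yaw', np.float64(-7.9), 'tcp', array([0.5855, 0.0392, 0.1818]))
```

```bash
python3 -m handwheel '[{"tx":-0.021,"ty":0.015,"tz":0,"twist":-0.4,"fingers":0.03},{"tx":-0.021,"ty":0.015,"tz":0.04,"twist":-0.4,"fingers":0.03},{"tx":-0.021,"ty":0.015,"tz":0.08,"twist":-0.4,"fingers":0.03},{"tx":-0.021,"ty":0.015,"tz":0.09,"twist":-0.4,"fingers":0.03},{"tx":-0.021,"ty":0.015,"tz":0.09,"twist":-0.4,"fingers":0.03}]'; python3 -c "
from h import *
print(go((.5986,.016,.0600),-7.4))"
```

```text
t: 35.4
tcp_pos: [0.5969, 0.0185, 0.0901]
ee_rot: [0.75, 0.661, 0.002, 0.001]
contact_force: [-1.1, -0.2, -0.3]
grip_width: 0.0376
gripper_force: 40.0
(array([-0.0023,  0.0019,  0.0301]), 'twist', np.float64(0.22669950030771702), 'closing yaw', np.float64(-7.2), 'tcp', array([0.5969, 0.0185, 0.0901]))
```

```bash
python3 -m handwheel '[{"tx":-0.002,"ty":0.001,"tz":0.012,"twist":0.2,"fingers":0.03},{"tx":-0.002,"ty":0.001,"tz":0.02,"twist":0.2,"fingers":0.03},{"tx":-0.002,"ty":0.001,"tz":0.025,"twist":0.2,"fingers":0.03},{"tx":-0.002,"ty":0.001,"tz":0.028,"twist":0.2,"fingers":0.03},{"tx":-0.002,"ty":0.001,"tz":0.03,"twist":0.2,"fingers":0.03},{"tx":-0.002,"ty":0.001,"tz":0.03,"twist":0.2,"fingers":0.03}]'
```

```text
t: 36.0
tcp_pos: [0.5993, 0.0163, 0.0616]
ee_rot: [0.751, 0.66, 0.003, 0.003]
contact_force: [-0.4, -0.0, -1.4]
grip_width: 0.0375
gripper_force: 40.0
```

```bash
python3 -m handwheel '[{"tx":0,"ty":0,"tz":0.002,"twist":0,"fingers":0.03},{"tx":0,"ty":0,"tz":0.002,"twist":0,"fingers":0.06},{"tx":0,"ty":0,"tz":0.002,"twist":0,"fingers":0.06},{"tx":0,"ty":0,"tz":0.002,"twist":0,"fingers":0.06},{"tx":0,"ty":0,"tz":-0.04,"twist":0,"fingers":0.06},{"tx":0,"ty":0,"tz":-0.08,"twist":0,"fingers":0.06},{"tx":0,"ty":0,"tz":-0.12,"twist":0,"fingers":0.06},{"tx":0,"ty":0,"tz":-0.13,"twist":0,"fingers":0.06}]' 30;  python3 -m handwheel '[{"tx":-0.3,"ty":0,"tz":0,"twist":0,"fingers":0.07},{"tx":-0.3,"ty":0,"tz":0,"twist":0,"fingers":0.07},{"tx":-0.3,"ty":0,"tz":0,"twist":0,"fingers":0.07},{"tx":-0.3,"ty":0,"tz":0,"twist":0,"fingers":0.07},{"tx":-0.3,"ty":0,"tz":0,"twist":0,"fingers":0.07},{"tx":-0.3,"ty":0,"tz":0,"twist":0,"fingers":0.07},{"tx":-0.3,"ty":0,"tz":0,"twist":0,"fingers":0.07}]'
python3 - <<'E'
from h import *
d=robot.get_image("top"); im=d["image"]
a=cv2.resize(im[165:265,265:425],None,fx=4,fy=4,interpolation=2); b=cv2.resize(im[265:365,265:425],None,fx=4,fy=2,interpolation=2)
cv2.imwrite("pics/t4.png",np.vstack([a,b])[:600,:,::-1])
for c in blobs(d,(20,20,110),(45,75,255),100,(265,170,420,262)): print("blank",cv2.contourArea(c),rect(cast(d,c[:,0],.056)),cv2.boundingRect(c))
P=[]
for c in blobs(d,(100,0,120),(140,80,255),300,(265,270,450,370)): print("plate",rect(cast(d,c[:,0],.008)),cv2.boundingRect(c))
hsv=cv2.cvtColor(im,cv2.COLOR_RGB2HSV); h=hsv[:,:,0]
m=((h<8)|(h>172))&(hsv[:,:,1]>150)&(hsv[:,:,2]>60); m[:,330:400].any(); k=np.zeros_like(m);k[280:365,330:400]=True;m&=k
n,l,s,c=cv2.connectedComponentsWithStats(m.astype(np.uint8)); print(s[1:],c[1:],cast(d,c[1:],.046))
print(go((.3756,-.030,.16),-7.4))
E
```

```text
t: 36.8
tcp_pos: [0.6008, 0.016, 0.1966]
ee_rot: [0.751, 0.66, 0.007, 0.006]
contact_force: [0.6, 0.1, -0.5]
grip_width: 0.0598
gripper_force: 0.0
t: 37.5
tcp_pos: [0.5581, -0.2877, 0.1895]
ee_rot: [0.753, 0.658, 0.002, 0.003]
contact_force: [-0.4, 0.9, 0.4]
grip_width: 0.0704
gripper_force: 0.0
blank 364.5 (array([598.6,  17.3]), array([73.9, 36.4]), 82.8) (328, 204, 30, 18)
blank 364.0 (array([609.7, 101.8]), array([74.4, 36.1]), 82.9) (295, 200, 30, 17)
plate (array([ 356.3, -109.5]), array([156.9,  62. ]), 56.6) (366, 289, 48, 43)
plate (array([391. , 106.1]), array([110.1,  45.9]), -8.4) (295, 273, 24, 42)
[[357 290   9   4  28]] [[360.60714286 291.57142857]] [[ 0.39844635 -0.03211784  0.046     ]]
(array([ 0.2275, -0.2153,  0.0285]), 'twist', np.float64(-0.2538077816524975), 'closing yaw', np.float64(-7.7), 'tcp', array([ 0.5584, -0.2842,  0.1895]))
```

View pics/t4.png

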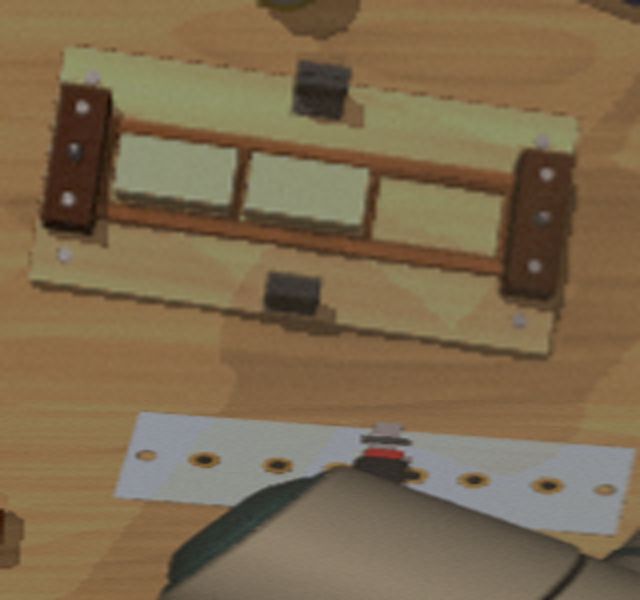

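Blank 1 and blank 2 sit square in the +y and middle bays (82.8° against 82.6°). The plate's pin holes show at about (301.5,292.5) and (416.5,310) px. I'll move above the plate.

```bash
python3 -m handwheel '[{"tx":0.227,"ty":-0.215,"tz":0.02,"twist":0,"fingers":0.07},{"tx":0.227,"ty":-0.215,"tz":0.02,"twist":0,"fingers":0.07},{"tx":0.227,"ty":-0.215,"tz":0.02,"twist":0,"fingers":0.07},{"tx":0.227,"ty":-0.215,"tz":0.02,"twist":0,"fingers":0.07},{"tx":0.227,"ty":-0.215,"tz":0.02,"twist":0,"fingers":0.07},{"tx":0.227,"ty":-0.215,"tz":0.02,"twist":0,"fingers":0.07},{"tx":0.227,"ty":-0.215,"tz":0.02,"twist":0,"fingers":0.07},{"tx":0.227,"ty":-0.215,"tz":0.02,"twist":0,"fingers":0.07}]' 50; python3 -m handwheel '[{"tx":0,"ty":0,"tz":0,"twist":0,"fingers":0.07}]'
python3 - <<'E'
from h import *
d=robot.get_image("top")
P=cast(d,[(301.5,292.5),(416.5,310)],.008); v=P[0]-P[1]
print(P.mean(0),np.hypot(*v[:2]),np.degrees(np.arctan2(v[1],v[0])))
print(go((.3756,-.0298,.1),-7.4))
d=robot.get_image("side");p=proj(d,(.375,-.03,.05))[0].astype(int)
cv2.imwrite("pics/s5.png",cv2.resize(d["image"][p[1]-90:p[1]+70,p[0]-110:p[0]+110],None,fx=3,fy=3,interpolation=2)[:,:,::-1])
E
```

```text
t: 38.35
tcp_pos: [0.3737, -0.0262, 0.1692]
ee_rot: [0.75, 0.662, 0.003, 0.002]
contact_force: [-0.1, -0.6, 0.2]
grip_width: 0.0703
gripper_force: 0.0
t: 38.45
tcp_pos: [0.3768, -0.0287, 0.1699]
ee_rot: [0.751, 0.661, 0.004, 0.004]
contact_force: [0.1, -0.2, 0.8]
grip_width: 0.0697
gripper_force: 0.0
[ 0.37516753 -0.03055098  0.008     ] 0.3006217132274743 82.5368064912158
(array([-0.0009, -0.0023,  0.0699]), 'twist', np.float64(0.04770267598973987), 'closing yaw', np.float64(-7.4), 'tcp', array([ 0.3772, -0.0292,  0.1699]))
```

View pics/s5.png

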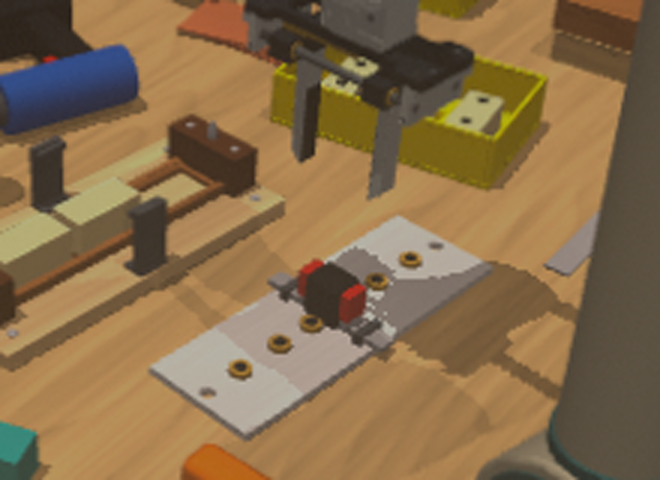

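```bash
python3 -m handwheel '[{"tx":-0.001,"ty":-0.003,"tz":0.05,"twist":0,"fingers":0.07},{"tx":-0.001,"ty":-0.003,"tz":0.09,"twist":0,"fingers":0.07},{"tx":-0.001,"ty":-0.003,"tz":0.115,"twist":0,"fingers":0.07},{"tx":-0.001,"ty":-0.003,"tz":0.128,"twist":0,"fingers":0.07},{"tx":-0.001,"ty":-0.003,"tz":0.128,"twist":0,"fingers":0.07}]' 50; python3 -c "
from h import *
print(go((.3754,-.0302,.0410),-7.4))"
```

```text
t: 39.05
tcp_pos: [0.3734, -0.0299, 0.0398]
ee_rot: [0.752, 0.66, 0.002, 0.001]
contact_force: [0.6, 0.4, 0.2]
grip_width: 0.0699
gripper_force: 0.0
(array([-0.    ,  0.0021, -0.0012]), 'twist', np.float64(-0.0735672095768507), 'closing yaw', np.float64(-7.5), 'tcp', array([ 0.3734, -0.0299,  0.0398]))
```

```bash
python3 -m handwheel '[{"tx":0,"ty":0.001,"tz":-0.001,"twist":0,"fingers":0.07},{"tx":0,"ty":0.001,"tz":-0.001,"twist":0,"fingers":0.035},{"tx":0,"ty":0.001,"tz":-0.001,"twist":0,"fingers":0.035},{"tx":0,"ty":0.001,"tz":-0.001,"twist":0,"fingers":0.035},{"tx":0,"ty":0.001,"tz":-0.001,"twist":0,"fingers":0.035},{"tx":0,"ty":0.001,"tz":-0.001,"twist":0,"fingers":0.035},{"tx":0,"ty":0.001,"tz":-0.001,"twist":0,"fingers":0.035},{"tx":0,"ty":0.001,"tz":-0.001,"twist":0,"fingers":0.035}]' 55; python3 -m handwheel '[{"tx":0,"ty":0,"tz":-0.02,"twist":0,"fingers":0.035},{"tx":0,"ty":0,"tz":-0.06,"twist":0,"fingers":0.035},{"tx":0,"ty":0,"tz":-0.1,"twist":0,"fingers":0.035},{"tx":0,"ty":0,"tz":-0.12,"twist":0,"fingers":0.035},{"tx":0,"ty":0,"tz":-0.12,"twist":0,"fingers":0.035}]'; python3 -c "
from h import *
print(go((.6005,.0195,.16),-7.4))"
```

```text
t: 39.85
tcp_pos: [0.3752, -0.0297, 0.0438]
ee_rot: [0.751, 0.66, 0.004, 0.004]
contact_force: [-2.6, 0.1, 12.6]
grip_width: 0.0384
gripper_force: 55.1
t: 40.35
tcp_pos: [0.3755, -0.0296, 0.1648]
ee_rot: [0.751, 0.66, 0.005, 0.005]
contact_force: [-0.0, -0.6, -5.3]
grip_width: 0.0376
gripper_force: 54.9
(array([0.0776, 0.2168, 0.0081]), 'twist', np.float64(0.02934016893263447), 'closing yaw', np.float64(-7.4), 'tcp', array([ 0.3755, -0.0296,  0.1648]))
```

```bash
python3 -m handwheel '[{"tx":0.01,"ty":0.03,"tz":0,"twist":0,"fingers":0.035},{"tx":0.025,"ty":0.07,"tz":0,"twist":0,"fingers":0.035},{"tx":0.04,"ty":0.11,"tz":0,"twist":0,"fingers":0.035},{"tx":0.055,"ty":0.15,"tz":0,"twist":0,"fingers":0.035},{"tx":0.068,"ty":0.19,"tz":0,"twist":0,"fingers":0.035},{"tx":0.077,"ty":0.216,"tz":0,"twist":0,"fingers":0.035},{"tx":0.077,"ty":0.216,"tz":0,"twist":0,"fingers":0.035},{"tx":0.077,"ty":0.216,"tz":0,"twist":0,"fingers":0.035}]'
python3 - <<'E'
from h import *
print(go((.6002,.0197,.125),-7.4))
d=robot.get_image("side");p=proj(d,(.6,.02,.09))[0].astype(int)
cv2.imwrite("pics/s6.png",cv2.resize(d["image"][p[1]-70:p[1]+70,p[0]-110:p[0]+110],None,fx=3.5,fy=3.5,interpolation=2)[:,:,::-1])
E
```

```text
t: 41.15
tcp_pos: [0.596, 0.0196, 0.1613]
ee_rot: [0.751, 0.66, 0.001, 0.0]
contact_force: [-0.8, 0.0, -4.8]
grip_width: 0.0379
gripper_force: 54.9
(array([0.0006, 0.0041, 0.0363]), 'twist', np.float64(0.0541011240051148), 'closing yaw', np.float64(-7.3), 'tcp', array([0.596 , 0.0196, 0.1613]))
```

View pics/s6.png

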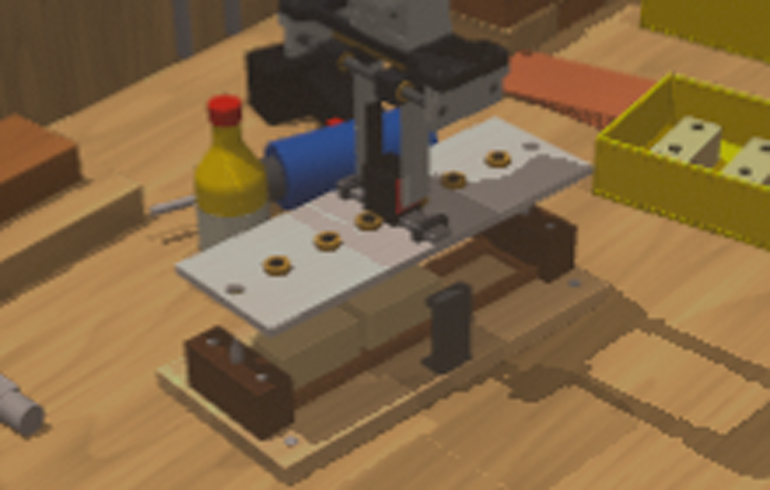

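The plate hangs level above the jig, with both blanks seated below it. I'll lower it to just above the pins and check.

```bash
python3 -m handwheel '[{"tx":0.0005,"ty":0.003,"tz":0.015,"twist":0,"fingers":0.035},{"tx":0.0005,"ty":0.003,"tz":0.028,"twist":0,"fingers":0.035},{"tx":0.0005,"ty":0.003,"tz":0.031,"twist":0,"fingers":0.035},{"tx":0.0005,"ty":0.003,"tz":0.031,"twist":0,"fingers":0.035},{"tx":0.0005,"ty":0.003,"tz":0.031,"twist":0,"fingers":0.035}]'
python3 - <<'E'
from h import *
print(go((.6002,.0197,.115),-7.4))
E
```

```text
t: 41.7
tcp_pos: [0.6009, 0.0193, 0.1339]
ee_rot: [0.751, 0.66, 0.004, 0.003]
contact_force: [-0.1, -0.2, -4.3]
grip_width: 0.0381
gripper_force: 54.9
(array([ 0.0003, -0.0009,  0.0189]), 'twist', np.float64(0.010786890661250936), 'closing yaw', np.float64(-7.4), 'tcp', array([0.6009, 0.0193, 0.1339]))
```

```bash
python3 -m handwheel '[{"tx":0,"ty":-0.0005,"tz":0.006,"twist":0,"fingers":0.035},{"tx":0,"ty":-0.0005,"tz":0.011,"twist":0,"fingers":0.035},{"tx":0,"ty":-0.0005,"tz":0.016,"twist":0,"fingers":0.035},{"tx":0,"ty":-0.0005,"tz":0.019,"twist":0,"fingers":0.035},{"tx":0,"ty":-0.0005,"tz":0.019,"twist":0,"fingers":0.035}]';  python3 -m handwheel '[{"tx":0,"ty":0,"tz":0.003,"twist":0,"fingers":0.035},{"tx":0,"ty":0,"tz":0.005,"twist":0,"fingers":0.035},{"tx":0,"ty":0,"tz":0.007,"twist":0,"fingers":0.035},{"tx":0,"ty":0,"tz":0.007,"twist":0,"fingers":0.035}]'
```

```text
t: 42.2
tcp_pos: [0.6003, 0.0195, 0.1138]
ee_rot: [0.751, 0.66, 0.003, 0.002]
contact_force: [0.0, 0.1, -4.8]
grip_width: 0.038
gripper_force: 54.9
t: 42.6
tcp_pos: [0.6006, 0.0195, 0.1073]
ee_rot: [0.751, 0.66, 0.003, 0.003]
contact_force: [-0.6, 0.1, -4.5]
grip_width: 0.0379
gripper_force: 54.9
```

Past the cones without any side force. On to flush.

```bash
python3 -m handwheel '[{"tx":0,"ty":0,"tz":0.002,"twist":0,"fingers":0.035},{"tx":0,"ty":0,"tz":0.003,"twist":0,"fingers":0.035},{"tx":0,"ty":0,"tz":0.004,"twist":0,"fingers":0.035},{"tx":0,"ty":0,"tz":0.004,"twist":0,"fingers":0.035}]'
```

```text
t: 43.0
tcp_pos: [0.6008, 0.0195, 0.104]
ee_rot: [0.751, 0.66, 0.003, 0.003]
contact_force: [-1.3, -0.7, -1.6]
grip_width: 0.0377
gripper_force: 54.9
```

```bash
python3 -m handwheel '[{"tx":0,"ty":0,"tz":0.001,"twist":0,"fingers":0.035},{"tx":0,"ty":0,"tz":0.002,"twist":0,"fingers":0.035},{"tx":0,"ty":0,"tz":0.002,"twist":0,"fingers":0.035}]'
```

```text
t: 43.3
tcp_pos: [0.6008, 0.0195, 0.1039]
ee_rot: [0.751, 0.66, 0.004, 0.003]
contact_force: [-3.8, 1.3, 10.2]
grip_width: 0.0378
gripper_force: 55.0
```

It's hard on the bearers at the expected height (0.0439 + 0.060). Releasing.

```bash
python3 -m handwheel '[{"tx":0,"ty":0,"tz":0,"twist":0,"fingers":0.07},{"tx":0,"ty":0,"tz":0,"twist":0,"fingers":0.07},{"tx":0,"ty":0,"tz":0,"twist":0,"fingers":0.07},{"tx":0,"ty":0,"tz":0,"twist":0,"fingers":0.07},{"tx":0,"ty":0,"tz":-0.03,"twist":0,"fingers":0.07},{"tx":0,"ty":0,"tz":-0.08,"twist":0,"fingers":0.07},{"tx":0,"ty":0,"tz":-0.12,"twist":0,"fingers":0.07}]' 30; python3 -m handwheel '[{"tx":-0.05,"ty":-0.03,"tz":0,"twist":0,"fingers":0.07},{"tx":-0.1,"ty":-0.06,"tz":0,"twist":0,"fingers":0.07},{"tx":-0.15,"ty":-0.1,"tz":0,"twist":0,"fingers":0.07},{"tx":-0.19,"ty":-0.14,"tz":0,"twist":0,"fingers":0.07},{"tx":-0.22,"ty":-0.18,"tz":0,"twist":0,"fingers":0.07},{"tx":-0.22,"ty":-0.18,"tz":0,"twist":0,"fingers":0.07}]'
python3 - <<'E'
from h import *
d=robot.get_image("side");p=proj(d,(.6,.02,.08))[0].astype(int)
a=cv2.resize(d["image"][p[1]-60:p[1]+60,p[0]-80:p[0]+80],None,fx=4,fy=4,interpolation=2)
t=robot.get_image("top"); b=cv2.resize(t["image"][165:265,265:425],None,fx=4,fy=2.4,interpolation=2)[:120]
b=cv2.resize(t["image"],None,fx=1,fy=1)[160:280]
cv2.imwrite("pics/s7.png",np.vstack([a,b])[:,:,::-1])
for c in blobs(t,(100,0,120),(140,80,255),300,(265,170,420,260)): print("plate",rect(cast(t,c[:,0],.068)))
for c in blobs(d,(100,0,120),(140,80,255),200,tuple(int(v) for v in (p[0]-80,p[1]-60,p[0]+80,p[1]+60))): print("side plate",rect(cast(d,c[:,0],.068)))
E
```

```text
t: 44.0
tcp_pos: [0.6008, 0.0194, 0.2237]
ee_rot: [0.751, 0.66, 0.004, 0.004]
contact_force: [0.8, -0.2, -0.5]
grip_width: 0.0702
gripper_force: 0.0
t: 44.6
tcp_pos: [0.3912, -0.1771, 0.2199]
ee_rot: [0.751, 0.66, 0.003, 0.004]
contact_force: [-0.5, -0.1, 0.4]
grip_width: 0.0699
gripper_force: 0.0
plate (array([587.4, -68.2]), array([150.1, 110.5]), 82.1)
plate (array([610.2, 103.4]), array([151.5, 110.6]), 82.6)
```

View pics/s7.png

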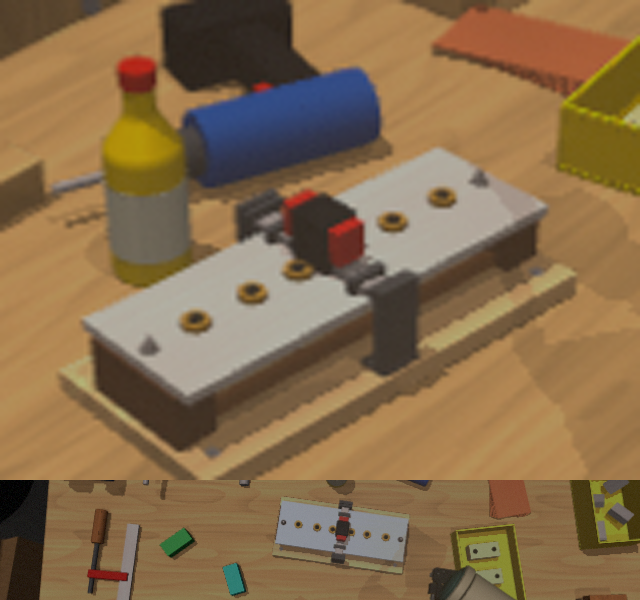

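The plate sits flush, measured at its starting pose to within 0.5 mm. The pin cones stand through it, both buttons are out and the bolts are under their keepers. As a last check, I'll look for a third pale blank hidden by the arm at the start.

Run:
```python
from h import *
for f in ("now","old"):
    d=robot.get_image("top")
    if f=="old": d=dict(d,image=cv2.imread("pics/top0.png")[:,:,::-1].copy())
    for c in blobs(d,(20,20,90),(45,80,255),150): print(f,cv2.contourArea(c),rect(cast(d,c[:,0],.038)),cv2.boundingRect(c))
cv2.imwrite("pics/t5.png",robot.get_image("top")["image"][:,:,::-1])
```

```text
now 232.0 (array([ 492. , -363.2]), array([60.6, 36.3]), -83.1) (478, 250, 26, 15)
now 361.0 (array([ 561.4, -350.6]), array([72.9, 36.1]), -82.1) (470, 223, 31, 17)
old 399.0 (array([438.9, 415.3]), array([75.3, 37.8]), -31.2) (172, 257, 28, 32)
old 356.0 (array([619.1, 314.7]), array([73.9, 36.5]), 8.3) (220, 190, 16, 29)
```

View pics/t5.png

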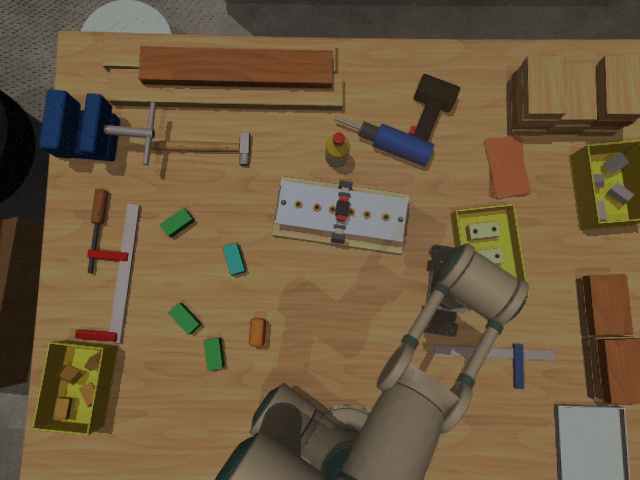

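No third blank shows anywhere, the rest of the bench is unchanged, and the gripper is touching nothing. Handing in.

```bash
python3 -c "
from workcell import robot
print(robot.sign_off())"
```

```text
the job is handed in; nothing more can be done
None
```

I handed the job in at about 45 s: three drilled blocks are in the bin, both blanks are square in their bays, and the plate is flush with both bolts out; however, the wrist joint read up to 0.005 rad past its ±2.7 limit during one recovery, and laying the plate down pressed the bench with about 52 N at the wrist, either of which might count against it.

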